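# Feed a vial rack under the drop gate of a bench reader

### The job

Load the vial rack into the reader: press the gate's bar down with one fingertip and keep the gate held up that way while another finger pushes the rack along the chute underneath it, until the rack is fully home against the end stop; then take the fingers away so that the gate drops shut behind it. The rack is only pushed, never picked up; it must not touch the gate, so neither shove it against the blade nor let the blade come down on it, and leave the glassware around the reader alone.

Things in the scene. Friction and masses are not known exactly. Their poses are not given: they have to be found in the camera images.
- feeder: Fixed reader base with feed chute. Origin on the bench under the lane's middle, in the gate's plane; x = feed direction, y = left, z up. White/aluminium deck 30 mm high, x -204 to 146 mm, y -63 to 95 mm; its top is the lane floor. White housing 84 mm above the bench from x = 146 mm; a grey optical head overhangs the lane from x = 103 mm, 76 mm above the bench.
- lane (a point): Point on the lane floor, mid lane, in the gate's plane (30 mm above the bench). The lane is 38 mm wide between two steel guide walls 4 mm thick, 12 mm high, from 188 mm before the gate to the end stop 104 mm past it.
- stop_face (a point): Middle of the end stop's face that the rack's front comes home against: in the lane, 104 mm past the gate, 13 mm above the lane floor.
- rack: Vial rack, white plastic, 88 mm long (x, along the chute), 34 wide, about 0.16 kg: an end plate 4 mm thick, 38 high, across each end, ten capped glass vials between (tops 36 mm up). Origin: centre of its underside, on the lane floor. Starts in the lane with its front 12 to 42 mm before the gate; home, its centre is 60 mm and its rear end 16 mm past the gate.
- gate (a joint): Drop gate's angle about its shaft, which runs along the chute. 0 = shut, blade across the lane; 1.25 = stop. Pressing the bar down swings the blade up and left; a spring shuts it when let go. From 0.8 the blade is clear above the rack; at 1.05 to 1.2 it stands 14 mm or more left of mid lane and up to 75 mm above the lane floor, so a finger a little right of mid lane can follow the rack past it.
- gate_shaft (a point): Point on the gate's shaft axis, in the gate's plane: 46 mm left of the lane's middle, 26 mm above the lane floor. Shaft 8 mm thick, parallel to the chute, in two black bearing blocks (10 x 16 mm, 36 mm above the deck) 152 mm before and 20 mm past the gate.
- press_bar (a point): Mid-point of the press bar's axis: round, 15 mm thick, rubber sleeve, parallel to the chute, from 172 mm before to 30 mm past the gate, on a bent arm at each end. Swings at 26 mm from the shaft: shut, 22 mm left of and 14 above it (bar top 47 mm above the lane floor); half-way 26 left; at 1.1 rad 22 left, 14 below (top 20 mm above floor). 3 N starts it, 5 N holds it; a tip can slide along it.
- gate_blade (a point): Middle of the steel blade: 24 mm across the lane, 14 mm high, 4 mm along the chute, its top edge folded 5 mm forward to the loading side. Shut, it spans from 22 mm left to 2 mm right of the lane's middle, 18 to 32 mm above the lane floor. Swings with the gate.
- wash_bottle: Bystander: white wash bottle with a light blue cap and bent spout, 68 mm thick, 175 mm high. Origin: centre of its underside.
- flask: Bystander: conical glass flask, 72 mm wide at the foot, 108 mm high. Origin: centre of its underside.
- tube_stand: Bystander: round white stand, 96 mm wide, with four glass test tubes up to 136 mm high. Origin: centre of its underside.
Mind the look-alikes: they are no part of the job. What is shaped like the rack but blue is not meant.

How it is judged:
By the outcome, as a careful person would: the job done as asked, in the order asked, and still so for the second after the job is handed in, with the robot touching nothing.
It also fails if it takes over 38 s, if anything falls off the work surface, if the arm or the gripper's body presses on something with over 40 N, if the wrist force passes 120 N, or if a joint passes its speed limit or range.

### The arm

A 6-joint arm with a two-finger parallel gripper is mounted at the origin on the work surface. World frame = base frame: x ahead of the robot, y to its left, z up, the work surface at z = 0. Lengths are in m, angles in rad, forces in N, time in s.
With the tool pointing down it reaches from about 0.225 to 0.875 m from the base axis. Payload 3.4 kg.
Tool frame: the origin (TCP) lies at the very end of the fingers, on their centre line; the grasp point (between the pads) lies 19 mm behind it; z points along the fingers, y is the direction in which the jaws open and shut (so a half turn about z gives the same grasp; the last joint's range is limited). The gripper opens to 85 mm and grips with 20 to 120 N. Pads are 22 mm wide; open, the fingers measure 114 mm over their backs; the gripper's body (76 mm by 85 mm) begins 54 mm behind the grasp point. The pads swing forward as they close: fully open they stand 13 mm farther back than shut.
Start: joints at [-1.432, 0.276, 1.505, -0, 1.361, -0.121], TCP at [0.148, -0.556, 0.192] pointing down, gripper open.
Joint ranges: [-2.89, 2.89], [-0.75, 2.08], [0.22, 2.7], [-1.18, 4.32], [0.11, 2.71], [-2.7, 2.7]. Speed limits (rad/s): [2.57, 2.57, 3.14, 3.14, 3.14, 3.14].

### API

Orientations are given as a unit quaternion [w, x, y, z].
In Python, from rig import telemetry, optics, order gives the robot as it stands.
- The arm moves only by the shell command python3 -m creep 'ROWS' [FORCE]. ROWS is a JSON object of lists of equal length, an entry for each row: "slide": the shift along the world's x, y, z normalised to -1 to 1, where 1 is 0.15 m, a list of three; "twist": the turn, a rotation vector about the world's x, y, z normalised to -1 to 1, where 1 is 360 degrees, a list of three; "fingers": the gripper's target within -1 to 1 (fully open at 1, half-way at 0, shut at -1). A call has 1 to 20 rows; each row is the pose to reach, as a shift and turn from the pose commanded when the call began, turning the shorter way round; what a row does not reach only later rows make up. A row lasts 1/10 s, in which the tool goes at most 50 mm and 8.59 degrees, less where a joint would pass 70% of its speed; a pose out of reach is approached as far as the arm can. A call with a number of a shift or a turn outside -1 to 1 is refused whole. A call with a gripper value outside its range is refused whole. The fingers move at their own pace and stop on an object; FORCE is the grip in N (left out, the last holds). Time passes only in rows, so rows that repeat a pose let the fingers close. It gives the time, the measured TCP pose, the force and the opening at its end, in the units of the state.
- telemetry.get_state(): the state, without advancing time (a new reading comes with each control period).
- optics.get_image(name): name is "scene" or "top" or "wrist"; returns a dict with "img" (384x512x3 uint8, blue, green, red), "depth" (384x512 float32, m along the optical axis (not along the pixel's ray), 0 where there is no reading), "fovy" (degrees; the focal length in pixels is half the picture's height over the tangent of half this angle, whatever the lens; pixels are square), "cx", "cy" (the principal point, pixels), "world_from_camera" (4x4, takes a point from camera to world coordinates). Camera axes: x right, y down, z forward; pixel columns grow to the right and rows downward; lengths in m; the calibration is good to about 2 mm. A picture is of the moment at which its call begins.
- order.sign_off(): hands the job in, once; it reports no verdict.
The state is a dict: "clock": time; "qpos": joint angles; "qd": joint speeds; "effort": joint torques, N m; "position": TCP position; "ee_rot": TCP orientation; "contact_force": force on the tool from outside, world axes, zero at the start; "moment": the same for the moment, N m; "width": finger opening in m.
Only numpy, scipy, OpenCV 4.12 (cv2) and the standard library are available. Lean on these libraries where they do the work, as an engineer would, in place of code of your own. Each camera call takes 0.05 s, during which the arm holds its last target.

## Working session

There is one attempt and no reset: what is moved stays moved. The work goes in short steps, Python scripts to look and compute and a shell command to move; the robot and the scene stay as the last step left them, time stands still between calls to the robot, and variables do not carry over. Pictures are saved under pics/ and viewed, and the job is handed in when it is done.

```bash
ls; mkdir -p pics
python3 - <<'E'
from rig import telemetry, optics
import cv2
print(telemetry.get_state())
for n in ["scene","top","wrist"]:
    d=optics.get_image(n); cv2.imwrite(f"pics/{n}0.png",d["img"]); print(n,d["fovy"],d["cx"],d["cy"],d["world_from_camera"])
E
```

```text
pics
{'clock': 0.0, 'qpos': array([-1.43200343e+00,  2.76575054e-01,  1.50615278e+00,  1.77110919e-07,
        1.36071353e+00, -1.20948440e-01]), 'qd': array([ 0.00042497, -0.0003583 , -0.0003407 ,  0.00107909,  0.00047755,
        0.00032897]), 'effort': array([-1.00040590e-03, -4.16775942e+01, -2.45806146e+01, -7.02153079e-05,
        1.11295294e-02, -3.24981109e-06]), 'position': array([ 0.14761489, -0.55508916,  0.19064334]), 'ee_rot': array([-9.24317681e-04,  9.91578230e-01,  1.29505826e-01, -8.16059611e-06]), 'contact_force': array([ 0.2605566 , -0.13166385, -1.17806095]), 'moment': array([ 0.03284209, -0.01553322,  0.01056808]), 'width': 0.0856395863996943}
scene 42.23841726624429 255.84341893685135 195.73061776609185 [[ 0.68056977  0.61242287 -0.40219774  0.95095831]
 [ 0.73263726 -0.57497985  0.36419886 -0.35587276]
 [-0.00821189 -0.54252778 -0.83999772  0.9295793 ]
 [ 0.          0.          0.          1.        ]]
top 49.99153432952584 253.4988755377224 195.68829230038628 [[ 0.00948491 -0.98883977  0.14868069  0.41387336]
 [-0.99990023 -0.00782251  0.01176184  0.02076155]
 [-0.01046752 -0.14877742 -0.98881531  0.88167175]
 [ 0.          0.          0.          1.        ]]
wrist 69.24885156988765 260.031889228164 190.8331115527237 [[ 0.25716711 -0.93027601 -0.2616326   0.21447644]
 [-0.96636566 -0.248005   -0.06805102 -0.53767839]
 [-0.00157996  0.27033325 -0.96276552  0.37216891]
 [ 0.          0.          0.          1.        ]]
```

View pics/scene0.png

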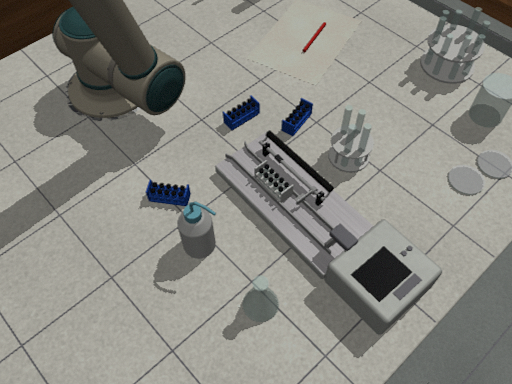

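View pics/top0.png

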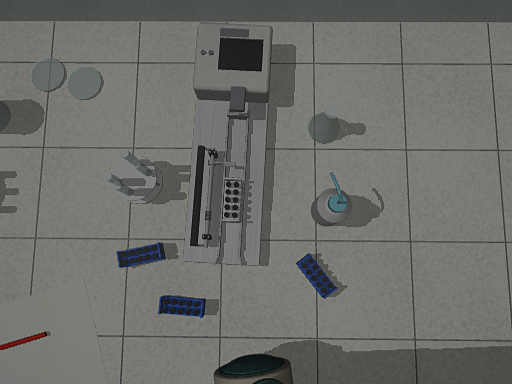

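The white rack is in the chute at top (232,200) and scene (272,180). The three blue look-alikes at top (140,255), (182,306) and (318,276) are not meant. I'll enlarge to confirm.

```bash
cat > h.py <<'E'
import numpy as np, cv2
from rig import telemetry, optics
def cam(n):
    d=optics.get_image(n); d["f"]=192/np.tan(np.radians(d["fovy"])/2); return d
def pt(d,u,v,z=None):
    r=np.array([(u-d["cx"])/d["f"],(v-d["cy"])/d["f"],1.]); T=d["world_from_camera"]
    if z is None: k=d["depth"][int(round(v)),int(round(u))]
    else: k=(z-T[2,3])/(T[:3,:3]@r)[2]
    return T[:3,:3]@(r*k)+T[:3,3]
def cloud(d):
    v,u=np.mgrid[0:384,0:512]; z=d["depth"]
    P=np.stack([(u-d["cx"])/d["f"]*z,(v-d["cy"])/d["f"]*z,z],-1)
    T=d["world_from_camera"]; return P@T[:3,:3].T+T[:3,3]
def proj(d,P):
    T=np.linalg.inv(d["world_from_camera"]); p=T[:3,:3]@np.array(P)+T[:3,3]
    return d["cx"]+d["f"]*p[0]/p[2], d["cy"]+d["f"]*p[1]/p[2]
def crop(d,x0,y0,x1,y1,s,name):
    cv2.imwrite(name,cv2.resize(d["img"][y0:y1,x0:x1],None,fx=s,fy=s,interpolation=cv2.INTER_CUBIC))
E
python3 - <<'E'
from h import *
d=cam("top"); s=cam("scene")
crop(d,170,90,290,275,3.2,"pics/topc.png"); crop(s,200,110,360,260,5 if 0 else 4,"pics/scc.png")
np.savez("/tmp/top.npz",**d); np.savez("/tmp/scene.npz",**s)
C=cloud(d)
import sys
# heights along rows
for v in (180,200,220,235,250):
    print(v,[(u,*(C[v,u]*1000).round().astype(int)) for u in range(180,275,4)])
E
```

```text
180 [(180, np.int64(580), np.int64(192), np.int64(-2)), (184, np.int64(579), np.int64(183), np.int64(3)), (188, np.int64(579), np.int64(174), np.int64(2)), (192, np.int64(574), np.int64(160), np.int64(32)), (196, np.int64(566), np.int64(145), np.int64(75)), (200, np.int64(566), np.int64(138), np.int64(74)), (204, np.int64(574), np.int64(135), np.int64(30)), (208, np.int64(575), np.int64(127), np.int64(30)), (212, np.int64(570), np.int64(116), np.int64(57)), (216, np.int64(574), np.int64(110), np.int64(32)), (220, np.int64(575), np.int64(102), np.int64(29)), (224, np.int64(572), np.int64(92), np.int64(43)), (228, np.int64(570), np.int64(83), np.int64(55)), (232, np.int64(570), np.int64(75), np.int64(57)), (236, np.int64(570), np.int64(66), np.int64(58)), (240, np.int64(570), np.int64(58), np.int64(59)), (244, np.int64(573), np.int64(51), np.int64(40)), (248, np.int64(575), np.int64(43), np.int64(32)), (252, np.int64(575), np.int64(34), np.int64(31)), (256, np.int64(576), np.int64(26), np.int64(29)), (260, np.int64(576), np.int64(18), np.int64(27)), (264, np.int64(581), np.int64(9), np
[... 4247 characters left out ...]
2)), (220, np.int64(429), np.int64(98), np.int64(31)), (224, np.int64(429), np.int64(90), np.int64(33)), (228, np.int64(429), np.int64(82), np.int64(31)), (232, np.int64(429), np.int64(74), np.int64(31)), (236, np.int64(429), np.int64(66), np.int64(29)), (240, np.int64(429), np.int64(57), np.int64(42)), (244, np.int64(429), np.int64(49), np.int64(31)), (248, np.int64(429), np.int64(41), np.int64(32)), (252, np.int64(429), np.int64(33), np.int64(28)), (256, np.int64(429), np.int64(25), np.int64(31)), (260, np.int64(430), np.int64(16), np.int64(0)), (264, np.int64(430), np.int64(8), np.int64(2)), (268, np.int64(430), np.int64(-1), np.int64(-1)), (272, np.int64(430), np.int64(-9), np.int64(3))]
```

View pics/topc.png

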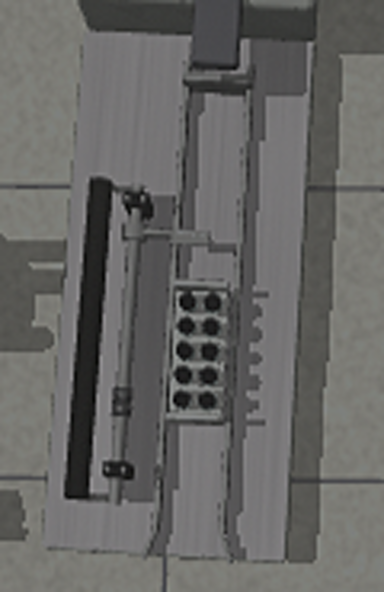

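View pics/scc.png

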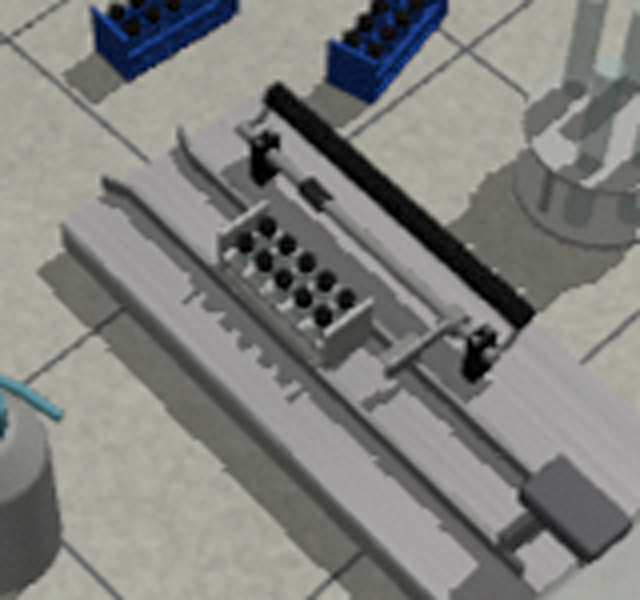

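```bash
cat > fit.py <<'E'
from h import *
t=dict(np.load("/tmp/top.npz")); s=dict(np.load("/tmp/scene.npz"))
for n,d in (("top",t),("scene",s)):
    C=cloud(d).reshape(-1,3); C=C[(d["depth"].ravel()>0)]
    m=(C[:,0]>.38)&(C[:,0]<.95)&(C[:,1]>-.04)&(C[:,1]<.22)
    P=C[m]
    # deck: z 24..36
    deck=P[(P[:,2]>.022)&(P[:,2]<.036)]
    r=cv2.minAreaRect((deck[:,:2]*1000).astype(np.float32)); print(n,"deck rect",r)
    bar=P[(P[:,2]>.066)&(P[:,2]<.085)&(P[:,1]>.13)&(P[:,0]<.63)]
    l=cv2.fitLine((bar[:,:2]*1000).astype(np.float32),cv2.DIST_HUBER,0,.01,.01).ravel()
    print("bar",l,"yaw",np.degrees(np.arctan(l[1]/l[0])),"x",np.percentile(bar[:,0],[0,1,99,100]),"z",np.percentile(bar[:,2],[50,90]))
    # deck right edge: per x-bin min y among deck
    xs=np.arange(.44,.74,.01); e=[];
    for x in xs:
        q=deck[abs(deck[:,0]-x)<.005]; e.append((np.percentile(q[:,1],0.5),np.percentile(q[:,1],99.5)))
    e=np.array(e); print("right",np.polyfit(xs,e[:,0],1),"left",np.polyfit(xs,e[:,1],1))
    rk=P[(P[:,2]>.060)&(P[:,2]<.073)&(P[:,1]<.105)&(P[:,1]>.05)&(P[:,0]<.6)]
    print("rack",cv2.minAreaRect((rk[:,:2]*1000).astype(np.float32)),rk[:,0].min(),rk[:,0].max())
    h=P[(P[:,2]>.079)&(P[:,2]<.095)]; print("housing",cv2.minAreaRect((h[:,:2]*1000).astype(np.float32)))
E
python3 fit.py
```

```text
top deck rect ((579.7402954101562, 110.69248962402344), (202.42527770996094, 358.1330261230469), 87.2071533203125)
bar [ 9.9878544e-01 -4.9271215e-02  5.3147003e+02  1.4170064e+02] yaw -2.824176 x [0.4369776  0.43767701 0.62791207 0.62994146] z [0.07630838 0.0787229 ]
right [-0.04704058  0.03764629] left [-0.04955541  0.19489341]
rack ((542.8709106445312, 74.9703598022461), (32.35831832885742, 114.19257354736328), 88.12544250488281) 0.4854085061787197 0.5998607904411986
housing ((668.890625, 83.53030395507812), (157.1172637939453, 461.94146728515625), 87.26556396484375)
scene deck rect ((650.7418823242188, 102.67092895507812), (200.90232849121094, 501.6971130371094), 86.03132629394531)
bar [ 9.9889660e-01 -4.6963420e-02  5.3546179e+02  1.4107773e+02] yaw -2.6917958 x [0.43339785 0.43701903 0.62777808 0.62990051] z [0.07703709 0.07969803]
right [-0.04786401  0.03866318] left [0.0077794  0.15485852]
rack ((541.1834106445312, 77.3031005859375), (117.36302185058594, 37.03895568847656), 0.16289696097373962) 0.4825138623668685 0.5998588856644165
housing ((667.220947265625, 86.35569763183594), (157.8411407470703, 464.2359924316406), 86.95980834960938)
```

Run:
```python
from h import *
yaw=-.048; c,s_=np.cos(yaw),np.sin(yaw)
o=np.array([.6055,.0705])
for n in("top","scene"):
    d=dict(np.load(f"/tmp/{n}.npz")); C=cloud(d).reshape(-1,3); C=C[d["depth"].ravel()>0]
    q=C[:,:2]-o; F=np.c_[q@[c,s_],q@[-s_,c],C[:,2]-.03]*1000
    def sel(a,b,y0,y1,z0,z1): return F[(F[:,0]>a)&(F[:,0]<b)&(F[:,1]>y0)&(F[:,1]<y1)&(F[:,2]>z0)&(F[:,2]<z1)]
    p=lambda w,a,k: print(n,w,np.percentile(a[:,k],[0,2,50,98,100]).round(1),len(a))
    p("bar x",sel(-250,80,55,85,36,60),0); p("bar y",sel(-150,20,60,80,43,60),1)
    p("deck x",sel(-260,-100,-55,-25,-8,8),0)
    p("head x",sel(60,140,-12,12,40,52),0)
    p("housing x",sel(90,180,-50,-20,45,70),0)
    p("rack x",sel(-180,-5,-25,25,32,48),0); p("rack y",sel(-120,-15,-30,30,32,48),1)
    p("gate x",sel(-20,25,-5,40,20,40),0)
    p("walls z",sel(-180,-130,-26,-17,6,18),1);p("wallsL",sel(-180,-130,17,26,6,18),1)
    p("block1",sel(-175,-135,35,57,31,50),0);p("block2",sel(5,40,35,57,31,50),0)
# tall things nearby
d=dict(np.load("/tmp/top.npz"));C=cloud(d).reshape(-1,3)
for nm,a in (("stand",(.45,.7,.18,.32)),("bottle",(.4,.65,-.25,-.05)),("flask",(.65,.8,-.25,-.02))):
    q=C[(C[:,0]>a[0])&(C[:,0]<a[1])&(C[:,1]>a[2])&(C[:,1]<a[3])&(C[:,2]>.03)]; print(nm,q.min(0),q.max(0))
i=d["img"].copy()
for xf,yf,z in((0,0,.03),(104,0,.03),(-188,0,.03),(-188,19,.042),(-188,-19,.042),(-172,68,.07),(30,68,.07),(0,-2,.062),(0,22,.062)):
    x=o+np.array([c*xf-s_*yf,s_*xf+c*yf])/1000
    u,v=proj(d,[*x,z]); cv2.circle(i,(round(u),round(v)),1,(0,0,255),-1)
d["img"]=i; crop(d,170,90,290,275,3.2,"pics/topov.png")
```

```text
top bar x [-172.2 -169.4  -73.7   24.8   29.5] 754
top bar y [61.1 61.9 68.1 75.1 75.6] 561
top deck x [-204.7 -202.5 -152.4 -102.4 -100.3] 736
top head x [102.1 102.1 102.4 102.8 102.8] 9
top housing x [144.3 145.1 161.4 179.5 179.9] 262
top rack x [-119.8 -119.5  -75.6   -6.9   -5.6] 339
top rack y [-15.6 -12.9   0.3  15.   18.1] 329
top gate x [-7.9 -7.8 -2.2 18.2 21. ] 84
top walls z [-22.3 -22.2 -20.4 -18.5 -18.3] 52
top wallsL [19.5 19.6 21.4 23.4 23.9] 53
top block1 [-172.3 -172.1 -152.9 -140.8 -140.4] 53
top block2 [ 8.8 10.8 18.  27.4 27.9] 47
scene bar x [-175.4 -169.6  -66.7   25.3   27.2] 608
scene bar y [61.6 62.3 67.9 76.7 77.9] 440
scene deck x [-207.4 -203.1 -152.1 -102.7 -100.1] 532
scene head x [102.6 103.7 124.6 133.8 134.1] 4
scene housing x [142.6 144.9 162.4 178.8 179.9] 277
scene rack x [-123.  -121.   -76.    -6.7   -5. ] 373
scene rack y [-14.4 -11.7   3.6  17.4  19.4] 332
scene gate x [-11.7 -10.   -2.7  16.6  18.9] 97
scene walls z [-22.8 -22.2 -19.6 -17.4 -17. ] 56
scene wallsL [19.3 20.3 22.2 25.8 26. ] 50
scene block1 [-173.9 -173.6 -153.9 -138.5 -135.5] 52
scene block2 [ 6.3  7.5 16.9 24.6 26. ] 43
stand [0.52719306 0.22901586 0.03249591] [0.62151449 0.31987848 0.14087913]
bottle [ 0.40006686 -0.15711838  0.03034004] [ 0.56502125 -0.0586547   0.17868467]
flask [ 0.67169724 -0.14846731  0.03003765] [ 0.72231686 -0.09295015  0.11194562]
```

View pics/topov.png

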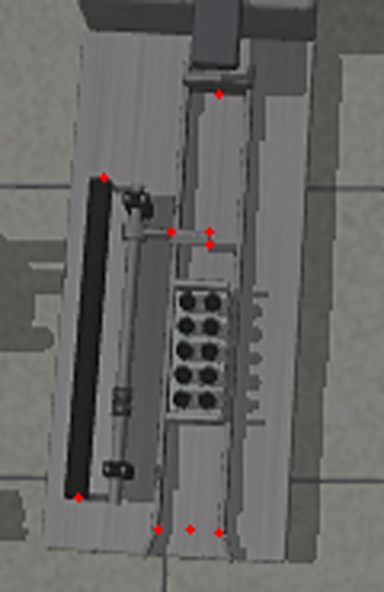

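The overlay points land on the gate, bar ends, end stop and lane, so the frame is good: origin (0.6055, 0.071), yaw -0.048. The rack's rear is at x_f ≈ -120 and its front at about -32. I'm moving up and over now.

```bash
python3 -m creep '{"slide":[[0.2,0.4,0.667],[0.415,0.887,0.667],[0.415,0.887,0.667],[0.415,0.887,0.667],[0.415,0.887,0.667]],"twist":[[0,0,-0.02],[0,0,-0.049],[0,0,-0.049],[0,0,-0.049],[0,0,-0.049]],"fingers":[0.46,0.46,0.46,0.46,0.46]}'
python3 -m creep '{"slide":[[0.415,0.887,0],[0.415,0.887,0],[0.415,0.887,0],[0.415,0.887,0]],"twist":[[0,0,0],[0,0,0],[0,0,0],[0,0,0]],"fingers":[0.46,0.46,0.46,0.46]}'
python3 -m creep '{"slide":[[0.415,0.887,0],[0.415,0.887,0],[0.415,0.887,0],[0.415,0.887,0]],"twist":[[0,0,0],[0,0,0],[0,0,0],[0,0,0]],"fingers":[0.46,0.46,0.46,0.46]}'
python3 -m creep '{"slide":[[0.415,0.887,0],[0.415,0.887,0],[0.415,0.887,0],[0.415,0.887,0]],"twist":[[0,0,0],[0,0,0],[0,0,0],[0,0,0]],"fingers":[0.46,0.46,0.46,0.46]}'
python3 -m creep '{"slide":[[0.415,0.887,0],[0.415,0.887,0],[0.415,0.887,0],[0.415,0.887,0],[0.415,0.887,0]],"twist":[[0,0,0],[0,0,0],[0,0,0],[0,0,0],[0,0,0]],"fingers":[0.46,0.46,0.46,0.46,0.46]}'
```

```text
clock: 0.75
position: [0.2116, -0.4204, 0.2946]
ee_rot: [0.002, 1.0, -0.022, 0.001]
contact_force: [0.5, -0.4, 0.7]
width: 0.0621
clock: 1.15
position: [0.2734, -0.2852, 0.2914]
ee_rot: [-0.001, 1.0, -0.021, 0.001]
contact_force: [-0.5, -1.1, -0.3]
width: 0.0625
clock: 1.55
position: [0.3362, -0.1526, 0.2913]
ee_rot: [-0.001, 1.0, -0.02, 0.0]
contact_force: [-0.4, 0.3, 1.0]
width: 0.0625
clock: 1.95
position: [0.3989, -0.0203, 0.291]
ee_rot: [-0.001, 1.0, -0.02, 0.0]
contact_force: [-0.4, -0.2, 0.7]
width: 0.0626
clock: 2.45
position: [0.4597, 0.1079, 0.2906]
ee_rot: [0.001, 1.0, -0.024, -0.001]
contact_force: [-0.1, -0.0, 0.7]
width: 0.0622
```

```bash
python3 -m creep '{"slide":[[0,0,-0.3],[0,0,-0.6],[0,0,-0.9],[0,0,-1],[0,0,-1]],"twist":[[0,0,0],[0,0,0],[0,0,0],[0,0,0],[0,0,0]],"fingers":[0.46,0.46,0.46,0.46,0.46]}'
cat > look.py <<'E'
from h import *
import sys
k=sys.argv[1]
st=telemetry.get_state()
yaw=-.048; c,s=np.cos(yaw),np.sin(yaw); o=np.array([.6055,.071])
def F(P): q=np.asarray(P)[...,:2]-o; return np.stack([q@[c,s],q@[-s,c],np.asarray(P)[...,2]-.03],-1)*1000
print("TCP feeder mm",F(st["position"]).round(1),"rot",st["ee_rot"].round(4),"f",st["contact_force"].round(1),"w",st["width"],"t",st["clock"])
for n in sys.argv[2:]:
    d=cam(n); np.savez(f"/tmp/{n}_{k}.npz",**d)
    if n=="wrist": crop(d,0,0,512,384,1.5,f"pics/{n}_{k}.png")
    if n=="top": crop(d,150,80,300,280,3,f"pics/{n}_{k}.png")
    if n=="scene": crop(d,190,90,370,260,4,f"pics/{n}_{k}.png")
E
python3 look.py a wrist top scene
```

```text
clock: 2.95
position: [0.4564, 0.1065, 0.139]
ee_rot: [0.001, 1.0, -0.025, -0.003]
contact_force: [-0.7, -0.1, 0.7]
width: 0.0624
TCP feeder mm [-150.6   28.3  109. ] rot [ 0.001   0.9997 -0.0255 -0.0033] f [-0.7 -0.1  0.7] w 0.06236084122513802 t 2.95
```

View pics/wrist_a.png

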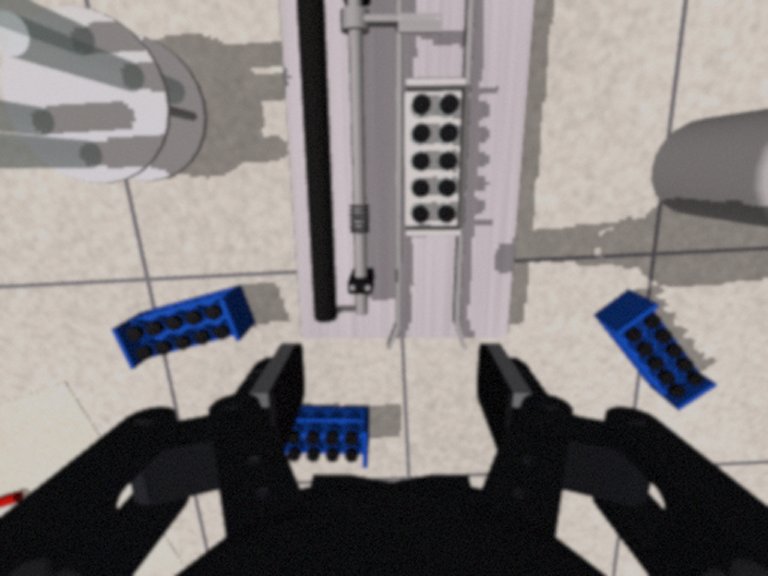

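View pics/scene_a.png

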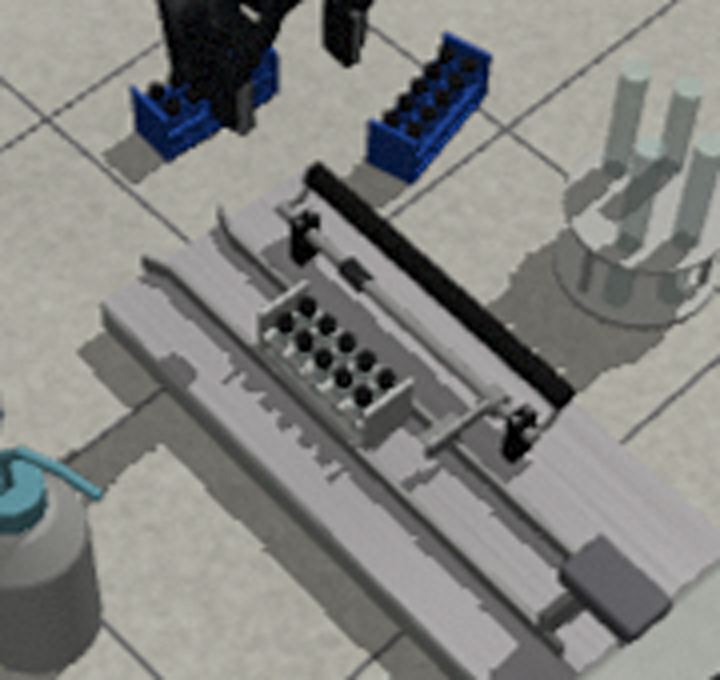

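Wrist view: the fingertips end at about (270–303, 345) and (478–510, 345), in the 1.5x image. The bar runs from (312,0) to (325,315) and the rack's rear plate is at (433,232). Next I'll measure the fingertips in feeder coordinates.

Run:
```python
from h import *
yaw=-.048; c,s=np.cos(yaw),np.sin(yaw); o=np.array([.6055,.071])
def F(P): q=np.asarray(P)[...,:2]-o; return np.stack([q@[c,s],q@[-s,c],np.asarray(P)[...,2]-.03],-1)*1000
d=dict(np.load("/tmp/wrist_a.npz")); C=F(cloud(d))
for v in (231,234,238,245,255):
    print(v,[(u,*C[v,u].round().astype(int).tolist()) for u in list(range(176,206,3))+list(range(316,346,3)) if C[v,u,2]>90])
P=C.reshape(-1,3)
P=P[(P[:,2]>60)&(P[:,2]<150)&(P[:,0]<-120)&(P[:,0]>-170)]
for a in (P[P[:,1]>28],P[P[:,1]<28]): 
    t=a[a[:,2]<135]; print(len(t),t.min(0),t.max(0)); 
    for z in range(100,150,5):
        q=a[abs(a[:,2]-z)<2.5]; 
        if len(q): print(z,len(q),q.min(0).round(),q.max(0).round())
```

```text
231 [(188, -138, 65, 162), (191, -138, 63, 161), (194, -139, 62, 160), (197, -139, 60, 160), (200, -139, 59, 159), (322, -140, -3, 159), (325, -139, -4, 161), (328, -139, -6, 160), (331, -138, -7, 162), (334, -80, 29, 290)]
234 [(185, -138, 65, 165), (188, -139, 64, 164), (191, -138, 62, 165), (194, -139, 61, 164), (197, -139, 60, 164), (200, -141, 59, 160), (319, -144, -3, 153), (322, -140, -3, 161), (325, -139, -3, 165), (328, -139, -5, 165), (331, -139, -6, 165), (334, -139, -8, 165), (337, -138, -9, 165)]
238 [(176, -142, 71, 161), (179, -142, 70, 161), (182, -139, 66, 168), (185, -138, 64, 169), (188, -138, 63, 169), (191, -138, 61, 169), (194, -138, 60, 169), (197, -141, 60, 164), (200, -143, 60, 159), (319, -145, -3, 155), (322, -142, -3, 161), (325, -140, -3, 167), (328, -139, -4, 169), (331, -139, -5, 169), (334, -138, -6, 170), (337, -138, -8, 170), (340, -143, -12, 160), (343, -143, -14, 161)]
245 [(176, -142, 69, 169), (179, -139, 65, 176), (182, -138, 64, 176), (185, -139, 63, 176), (188, -138, 61, 176), (191, -139, 60, 176), (194, -141, 60, 171), (197, -143, 60, 166), (
[... 164 characters left out ...]
 -6, 176), (340, -138, -7, 177), (343, -139, -9, 176)]
255 [(176, -138, 64, 185), (179, -138, 63, 185), (182, -138, 61, 185), (185, -138, 60, 186), (188, -139, 59, 184), (191, -142, 60, 178), (194, -146, 60, 172), (197, -148, 59, 168), (200, -151, 59, 162), (203, -156, 60, 154), (319, -154, -3, 158), (322, -151, -3, 163), (325, -147, -3, 169), (328, -144, -3, 176), (331, -142, -3, 179), (334, -139, -3, 184), (337, -138, -3, 186), (340, -138, -5, 186), (343, -139, -6, 185)]Traceback (most recent call last):
  File "<stdin>", line 10, in <module>
    return umr_minimum(a, axis, None, out, keepdims, initial, where)
ValueError: zero-size array to reduction operation minimum which has no identity
```

View pics/top_a.png

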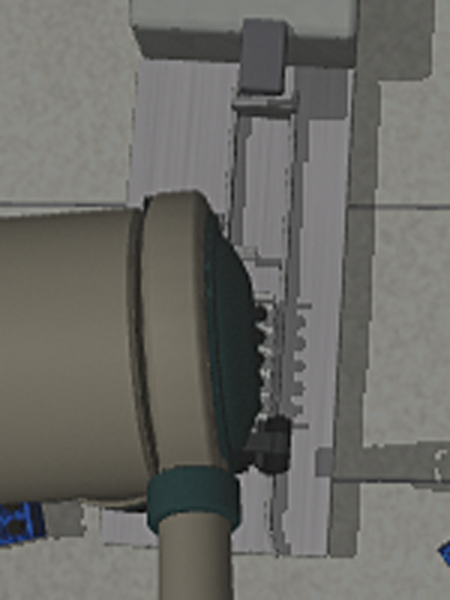

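Run:
```python
from h import *
d=dict(np.load("/tmp/wrist_a.npz")); st=telemetry.get_state(); p=st["position"]; T=d["world_from_camera"]
print(T[:3,3],T[:3,2],p, proj(d,p), proj(d,p+[0,.031,0]))
# known features: bar end & rack via wrist
for uv in ((325/1.5,315/1.5),(433/1.5,232/1.5),(420/1.5,82/1.5),(280/1.5,350/1.5)): print(uv,pt(d,*uv), d["depth"][round(uv[1]),round(uv[0])])
from rig import optics
e=dict(np.load("/tmp/scene_a.npz")); print(proj(e,p),proj(e,p+[.0,.038,0]),proj(e,p-[.0,.038,0]))
crop(e,190,60,330,160,5,"pics/sc_tip.png")
```

```text
[0.526641   0.10356107 0.3199703 ] [-0.27646455  0.01167914 -0.96095315] [0.46026888 0.10806058 0.14294196] (np.float64(257.7281377117647), np.float64(212.86220933057103)) (np.float64(212.15372385795047), np.float64(215.0749769832662))
(216.66666666666666, 210.0) [0.4401194  0.14772241 0.07639513] 0.25850025
(288.6666666666667, 154.66666666666666) [0.4868007  0.07877479 0.06683488] 0.25397623
(280.0, 54.666666666666664) [0.57041923 0.08413627 0.06716645] 0.23060267
(186.66666666666666, 233.33333333333334) [0.4703951  0.14236993 0.19378242] 0.1372639
(np.float64(261.84768595088343), np.float64(127.73784436082299)) (np.float64(275.0625948257085), np.float64(118.20801131924247)) (np.float64(248.27178406015474), np.float64(137.52800482526544))
```

View pics/sc_tip.png

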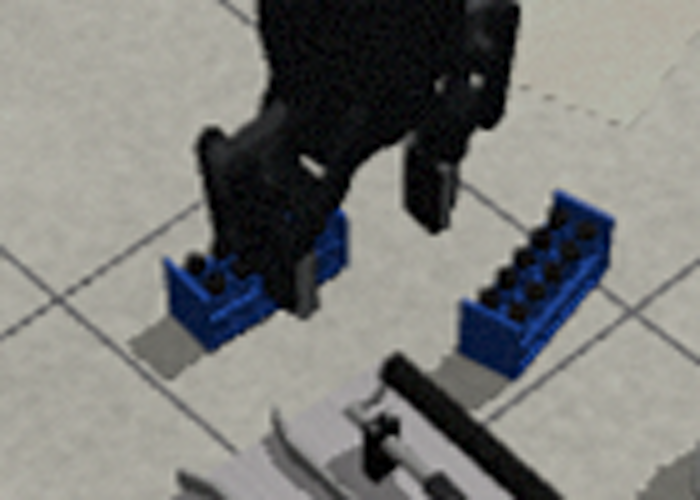

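```bash
python3 - <<'E'
from h import *
e=dict(np.load("/tmp/scene_a.npz"));
for uv in ((276,104),(277,105),(274,103),(250,121),(251,122),(250,119)): print(uv,pt(e,*uv).round(4))
w=dict(np.load("/tmp/wrist_a.npz"))
for uv in ((325,231),(325,233),(195,231),(195,233)): print(uv,pt(w,*uv).round(4))
st=telemetry.get_state(); print(st["position"],st["qpos"],st["clock"])
E
python3 look.py b scene wrist
python3 - <<'E'
import sys; sys.path.insert(0,".")
from h import *
e=dict(np.load("/tmp/scene_b.npz"))
for uv in ((276,104),(277,105),(250,121),(251,122)): print(uv,pt(e,*uv).round(4))
crop(e,190,60,330,160,5,"pics/sc_tip2.png")
E
```

```text
(276, 104) [0.4677 0.1396 0.196 ]
(277, 105) [0.4711 0.1392 0.1961]
(274, 103) [0.4623 0.1394 0.1948]
(250, 121) [0.4668 0.0702 0.1985]
(251, 122) [0.4679 0.0718 0.1954]
(250, 119) [0.4661 0.071  0.2031]
(325, 231) [0.4669 0.0735 0.1911]
(325, 233) [0.467  0.0741 0.1937]
(195, 231) [0.47   0.139  0.1906]
(195, 233) [0.47   0.1385 0.193 ]
[0.46026888 0.10806058 0.14294196] [ 8.38634354e-02  1.55642232e-01  1.79342403e+00 -7.29234562e-04
  1.18988861e+00  1.70493536e+00] 3.1
TCP feeder mm [-146.8   30.   112.9] rot [ 2.000e-04  9.997e-01 -2.500e-02  1.300e-03] f [-0.8  1.1 -0.3] w 0.06249181685763147 t 3.1
(276, 104) [0.4694 0.138  0.1985]
(277, 105) [0.4707 0.1396 0.1955]
(250, 121) [0.4664 0.0705 0.198 ]
(251, 122) [0.4673 0.0723 0.1944]
```

View pics/sc_tip2.png

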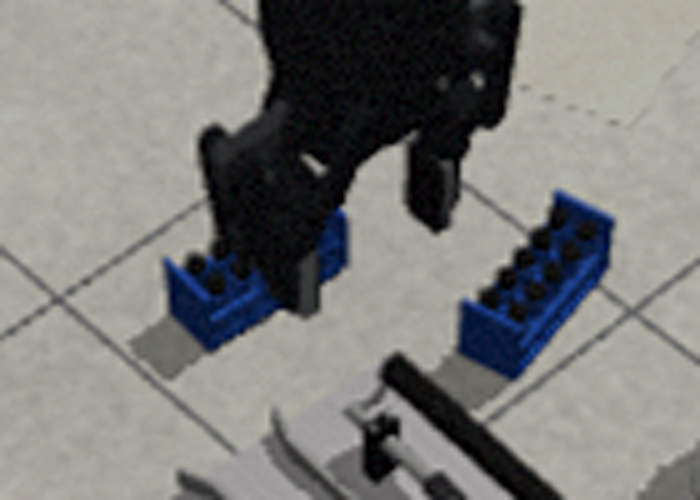

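View pics/wrist_b.png

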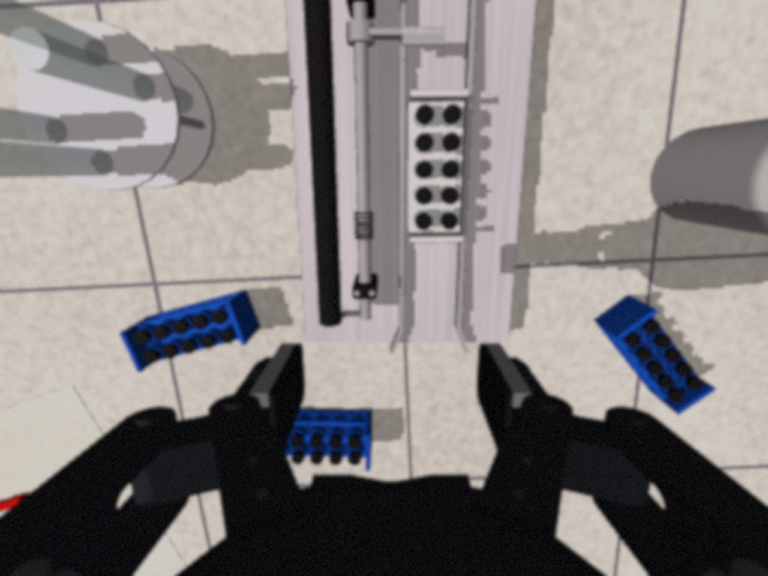

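Run:
```python
from h import *
w=dict(np.load("/tmp/wrist_b.npz"))
for uv in ((267,330),(267,350),(267,375),(325,233),(330,260),(340,320),(195,233),(180,290)): print(uv,pt(w,*uv).round(4),w["depth"][uv[1],uv[0]])
```

```text
(267, 330) [0.4726 0.1062 0.2626] 0.07504738
(267, 350) [0.4709 0.1064 0.2676] 0.07074822
(267, 375) [0.471  0.1066 0.2747] 0.0638838
(325, 233) [0.4701 0.0758 0.197 ] 0.13855344
(330, 260) [0.4637 0.0769 0.2122] 0.12558904
(340, 320) [0.477  0.0873 0.2651] 0.07130434
(195, 233) [0.4738 0.1401 0.1982] 0.13726978
(180, 290) [0.479  0.1319 0.2521] 0.08378994
```

Both cameras put the visible fingertips about 45 mm above the reported TCP (tips at z≈0.19, TCP at 0.143). I'll descend in steps, watching the force, and widen to 70 mm.

```bash
python3 -m creep '{"slide":[[0,0.005,-0.2],[0,0.01,-0.367],[0,0.01,-0.367],[0,0.01,-0.367]],"twist":[[0,0,0],[0,0,0],[0,0,0],[0,0,0]],"fingers":[0.64,0.64,0.64,0.64]}'
python3 look.py c scene wrist
python3 - <<'E'
from h import *
yaw=-.048; c,s=np.cos(yaw),np.sin(yaw); o=np.array([.6055,.071])
def F(P): q=np.asarray(P)[...,:2]-o; return np.stack([q@[c,s],q@[-s,c],np.asarray(P)[...,2]-.03],-1)*1000
w=dict(np.load("/tmp/wrist_c.npz")); C=F(cloud(w))
for v in (222,226,230,234): print(v,[(u,*C[v,u].round().astype(int).tolist()) for u in list(range(150,206,3))+list(range(316,370,3)) if C[v,u,2]>70])
E
```

```text
clock: 3.6
position: [0.4597, 0.111, 0.0876]
ee_rot: [0.0, 1.0, -0.024, 0.001]
contact_force: [-0.6, -0.2, 0.8]
width: 0.0697
TCP feeder mm [-147.5   33.    57.6] rot [ 0.000e+00  9.997e-01 -2.390e-02  7.000e-04] f [-0.6 -0.2  0.8] w 0.06973998796953865 t 3.6
222 []
226 []
230 [(180, -135, 74, 109), (183, -135, 72, 109), (186, -136, 71, 108), (189, -135, 69, 109), (192, -136, 68, 108), (331, -135, -3, 109), (334, -136, -5, 107), (337, -136, -6, 108), (340, -135, -7, 110)]
234 [(177, -135, 74, 114), (180, -136, 73, 113), (183, -136, 71, 113), (186, -135, 70, 114), (189, -135, 68, 114), (192, -138, 68, 109), (328, -139, -2, 106), (331, -136, -2, 113), (334, -135, -3, 114), (337, -135, -4, 114), (340, -136, -6, 113), (343, -135, -7, 114)]
```

View pics/scene_c.png

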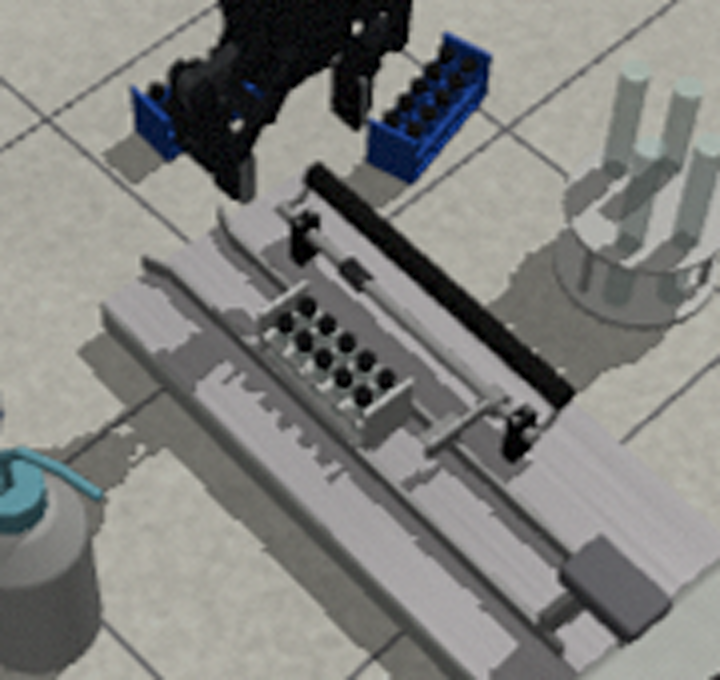

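View pics/wrist_c.png

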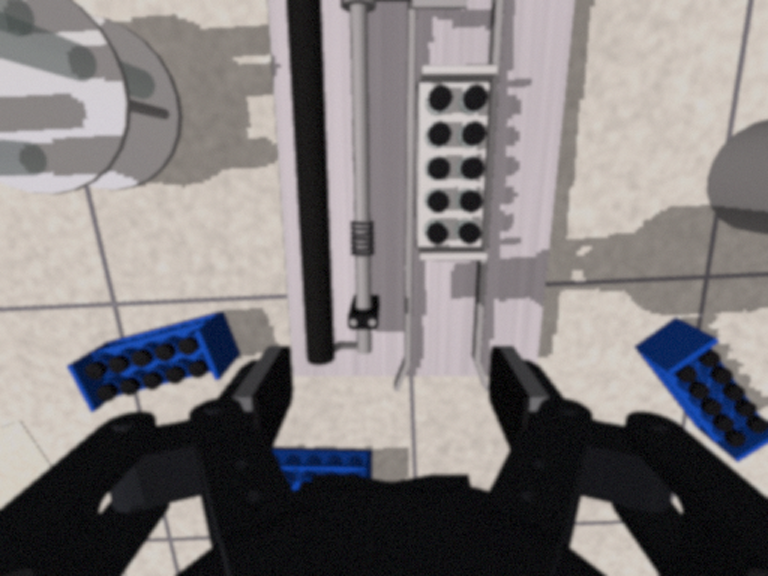

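```bash
python3 -m creep '{"slide":[[0,-0.005,-0.1],[0,-0.01,-0.2],[0,-0.01,-0.3],[0,-0.01,-0.3]],"twist":[[0,0,0],[0,0,0],[0,0,0],[0,0,0]],"fingers":[0.64,0.64,0.64,0.64]}'
python3 look.py d scene
python3 - <<'E'
from rig import telemetry
E
```

```text
clock: 4.1
position: [0.4586, 0.1094, 0.0414]
ee_rot: [0.0, 1.0, -0.024, -0.001]
contact_force: [0.3, -0.1, -0.2]
width: 0.0702
TCP feeder mm [-148.6   31.3   11.4] rot [ 1.000e-04  9.997e-01 -2.400e-02 -5.000e-04] f [ 0.3 -0.1 -0.2] w 0.07019441841060314 t 4.1
```

View pics/scene_d.png

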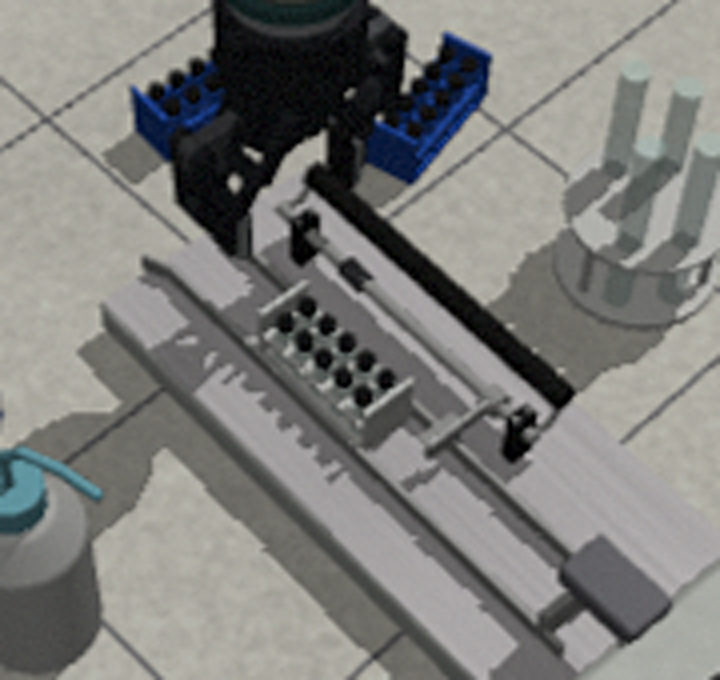

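Run:
```python
from h import *
yaw=-.048; c,s=np.cos(yaw),np.sin(yaw); o=np.array([.6055,.071])
def W(x,y,z): return np.array([*(o+np.array([c*x-s*y,s*x+c*y])/1000),z/1000+.03])
e=dict(np.load("/tmp/scene_d.npz"))
for P in ((-148,69.5,59),(-137,66,59),(-137,73,59),(-137,-4,59),(-137,-11,59),(-172,68,47),(-137,68,47),(-137,66,47)):
    u,v=proj(e,W(*P)); print(P,(u-190)*4,(v-90)*4)
```

```text
(-148, 69.5, 59) 340.7137044611454 178.6768921365358
(-137, 66, 59) 349.2539922554174 193.81039582697917
(-137, 73, 59) 358.8865476797573 187.31768222355197
(-137, -4, 59) 250.5101454278921 260.36755426614127
(-137, -11, 59) 240.3872931839038 267.1907468224956
(-172, 68, 47) 309.6463725484839 168.6013670015734
(-137, 68, 47) 351.37144523565894 205.94584139305232
(-137, 66, 47) 348.6399734474239 207.79552547430694
```

```bash
python3 -m creep '{"slide":[[0,0,-0.04],[0,0,-0.08],[0,0,-0.1],[0,0,-0.1]],"twist":[[0,0,0],[0,0,0],[0,0,0],[0,0,0]],"fingers":[0.64,0.64,0.64,0.64]}'
python3 -m creep '{"slide":[[0,0,-0.02],[0,0,-0.04],[0,0,-0.05],[0,0,-0.05]],"twist":[[0,0,0],[0,0,0],[0,0,0],[0,0,0]],"fingers":[0.64,0.64,0.64,0.64]}'
python3 look.py e scene
```

```text
clock: 4.55
position: [0.4601, 0.1112, 0.0272]
ee_rot: [-0.002, 1.0, -0.025, 0.001]
contact_force: [-0.1, 4.5, 5.3]
width: 0.0699
clock: 4.95
position: [0.4602, 0.1101, 0.0196]
ee_rot: [-0.0, 1.0, -0.024, 0.001]
contact_force: [0.2, 3.4, 3.6]
width: 0.0701
TCP feeder mm [-147.    32.1  -10.4] rot [-5.000e-04  9.997e-01 -2.420e-02  1.200e-03] f [0.2 3.4 3.6] w 0.07012256411612214 t 4.95
```

View pics/scene_e.png

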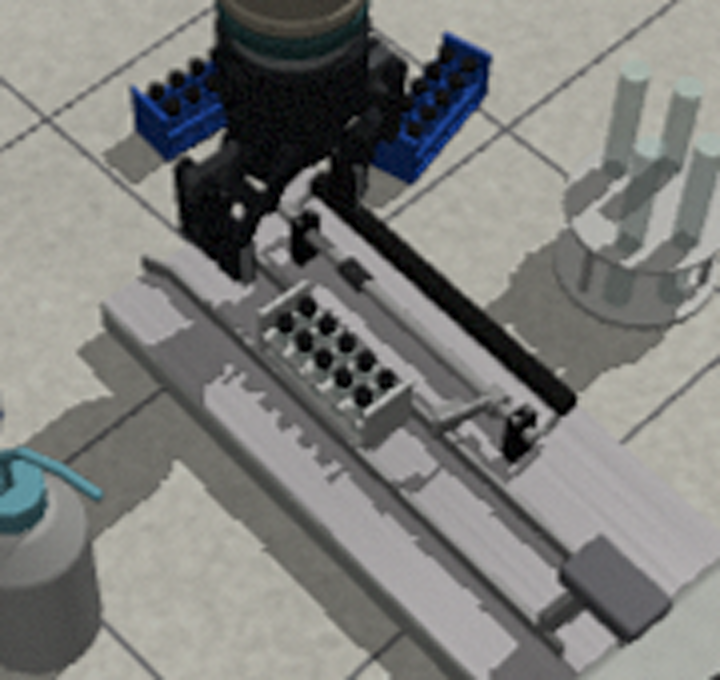

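```bash
python3 -m creep '{"slide":[[0,0,-0.02],[0,0,-0.04],[0,0,-0.06],[0,0,-0.06]],"twist":[[0,0,0],[0,0,0],[0,0,0],[0,0,0]],"fingers":[0.64,0.64,0.64,0.64]}'
python3 look.py f scene wrist
```

```text
clock: 5.4
position: [0.459, 0.1093, 0.0096]
ee_rot: [0.0, 1.0, -0.024, -0.0]
contact_force: [1.7, 1.7, 3.6]
width: 0.0701
TCP feeder mm [-148.2   31.2  -20.4] rot [ 2.000e-04  9.997e-01 -2.400e-02 -1.000e-04] f [1.7 1.7 3.6] w 0.07012661867449918 t 5.4
```

View pics/scene_f.png

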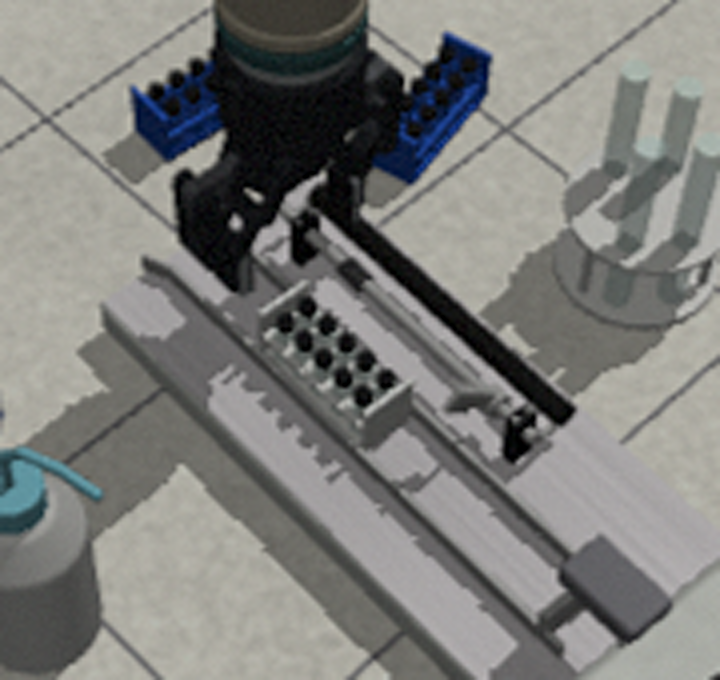

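View pics/wrist_f.png

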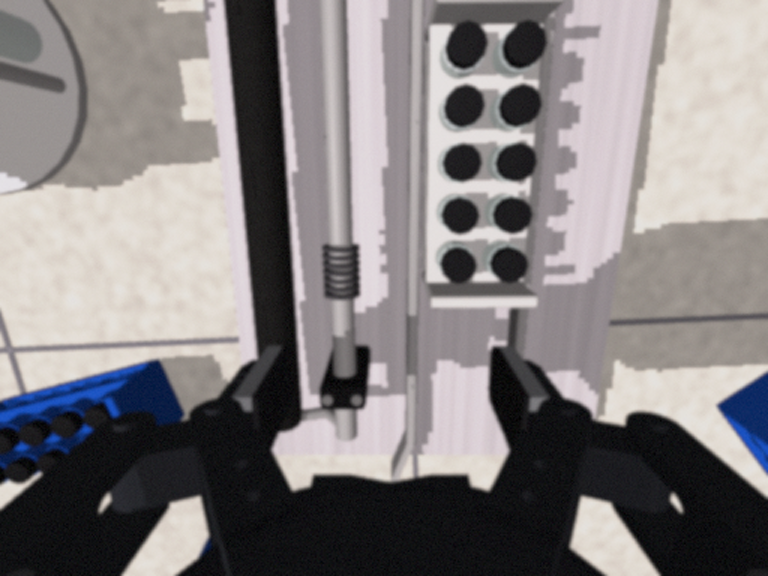

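```bash
cat > m.py <<'E'
from h import *
import sys
yaw=-.048; c,s=np.cos(yaw),np.sin(yaw); o=np.array([.6055,.071])
def F(P): q=np.asarray(P)[...,:2]-o; return np.stack([q@[c,s],q@[-s,c],np.asarray(P)[...,2]-.03],-1)*1000
w=dict(np.load(f"/tmp/wrist_{sys.argv[1]}.npz")); C=F(cloud(w))
for v in map(int,sys.argv[2].split(",")): print(v,[(u,*C[v,u].round().astype(int).tolist()) for u in list(range(150,206,3))+list(range(280,372,4)) if C[v,u,2]>11])
E
python3 m.py f 180,215,228,231,234,240
```

```text
180 [(168, -112, 78, 24), (171, -112, 76, 25), (174, -112, 75, 26), (177, -111, 73, 26), (180, -111, 71, 26), (183, -112, 70, 25), (186, -112, 69, 24), (189, -112, 67, 24), (192, -112, 66, 22), (195, -113, 66, 19), (284, -113, 19, 19), (288, -113, 17, 21), (292, -113, 15, 21), (296, -109, 15, 34), (300, -109, 13, 35), (304, -109, 11, 35), (308, -109, 9, 35), (312, -109, 7, 35), (316, -109, 5, 35), (320, -113, 0, 20), (324, -113, -2, 20), (328, -110, -1, 32), (332, -109, -2, 35), (336, -109, -4, 35), (340, -109, -6, 35), (344, -109, -8, 36), (348, -110, -10, 34), (352, -115, -19, 11)]
215 [(171, -130, 78, 25), (174, -130, 76, 25), (177, -130, 75, 25), (180, -130, 73, 25), (183, -130, 71, 26), (186, -130, 70, 26), (189, -131, 69, 24), (192, -131, 67, 24), (195, -131, 66, 22)]
228 [(171, -139, 79, 23), (174, -138, 77, 24), (177, -137, 75, 27), (180, -137, 73, 27), (183, -137, 72, 26), (186, -138, 71, 25), (189, -138, 69, 25), (192, -138, 68, 24), (195, -139, 67, 22), (198, -141, 66, 18), (348, -144, -20, 12)]
231 [(171, -141, 80, 21), (174, -139, 77, 25), (177, -139, 75, 26), (180, -79,
[... 226 characters left out ...]
 -146, -20, 11)]
234 [(174, -141, 77, 25), (177, -136, 72, 35), (180, -136, 71, 36), (183, -137, 69, 35), (186, -136, 68, 36), (189, -137, 67, 35), (192, -138, 66, 31), (195, -143, 67, 22), (198, -144, 66, 19), (328, -140, -4, 28), (332, -136, -4, 36), (336, -136, -6, 36), (340, -136, -8, 36), (344, -136, -10, 36)]
240 [(168, -140, 77, 34), (171, -141, 76, 33), (174, -136, 72, 42), (177, -137, 70, 42), (180, -137, 69, 41), (183, -136, 67, 42), (186, -136, 66, 42), (189, -139, 66, 36), (192, -142, 66, 31), (195, -146, 67, 22), (198, -147, 66, 21), (328, -143, -4, 30), (332, -139, -4, 37), (336, -137, -4, 42), (340, -136, -6, 43), (344, -136, -7, 43), (348, -136, -9, 43), (352, -140, -14, 34)]
```

```bash
python3 -m creep '{"slide":[[0,0,-0.02],[0,0,-0.04],[0,0,-0.04],[0,0,-0.04]],"twist":[[0,0,0],[0,0,0],[0,0,0],[0,0,0]],"fingers":[0.64,0.64,0.64,0.64]}'
python3 look.py g scene wrist; python3 m.py g 170,215,231,236
```

```text
clock: 5.9
position: [0.459, 0.1091, 0.004]
ee_rot: [0.0, 1.0, -0.024, -0.0]
contact_force: [0.7, -1.3, 4.8]
width: 0.0697
TCP feeder mm [-148.1   31.   -26. ] rot [ 4.000e-04  9.997e-01 -2.390e-02 -0.000e+00] f [ 0.7 -1.3  4.8] w 0.06970259190145164 t 5.9
170 [(171, -107, 76, 19), (174, -106, 74, 20), (177, -106, 72, 20), (180, -106, 71, 20), (183, -106, 69, 20), (186, -106, 68, 20), (189, -106, 67, 20), (192, -107, 65, 19), (195, -107, 64, 18), (198, -108, 64, 14), (288, -106, 17, 20), (292, -106, 16, 20), (296, -105, 15, 29), (300, -104, 13, 33), (304, -103, 12, 35), (308, -103, 10, 35), (312, -103, 8, 35), (316, -104, 5, 29), (320, -106, 2, 20), (324, -106, 0, 20), (328, -105, -1, 26), (332, -104, -2, 29), (336, -104, -3, 33), (340, -104, -4, 34), (344, -103, -6, 35), (348, -103, -8, 35), (352, -106, -14, 20)]
215 [(174, -131, 76, 18), (177, -131, 75, 19), (180, -130, 73, 20), (183, -130, 71, 21), (186, -130, 70, 20), (189, -130, 68, 20), (192, -130, 67, 20), (195, -130, 65, 19), (198, -131, 64, 17), (201, -133, 63, 14), (352, -133, -19, 12)]
231 [(177, -139, 75, 19), (180, -136, 71, 27), (183, -136, 70, 28), (186, -136, 69, 26), (189, -136, 67, 26), (192, -138, 66, 23), (195, -140, 66, 18), (198, -140, 65, 18), (201, -141, 64, 15), (328, -139, -4, 21), (332, -136, -5, 26), (336, -137, -7, 25), (340, -136, -9, 27), (352, -143, -20, 11)]
236 [(177, -137, 72, 31), (180, -136, 70, 33), (183, -136, 69, 32), (186, -137, 67, 32), (189, -137, 66, 30), (192, -140, 66, 25), (195, -142, 66, 20), (198, -143, 65, 17), (201, -144, 64, 15), (328, -141, -4, 22), (332, -137, -4, 30), (336, -136, -5, 32), (340, -136, -7, 33), (344, -136, -9, 32), (348, -146, -18, 11), (352, -146, -20, 12)]
```

View pics/scene_g.png

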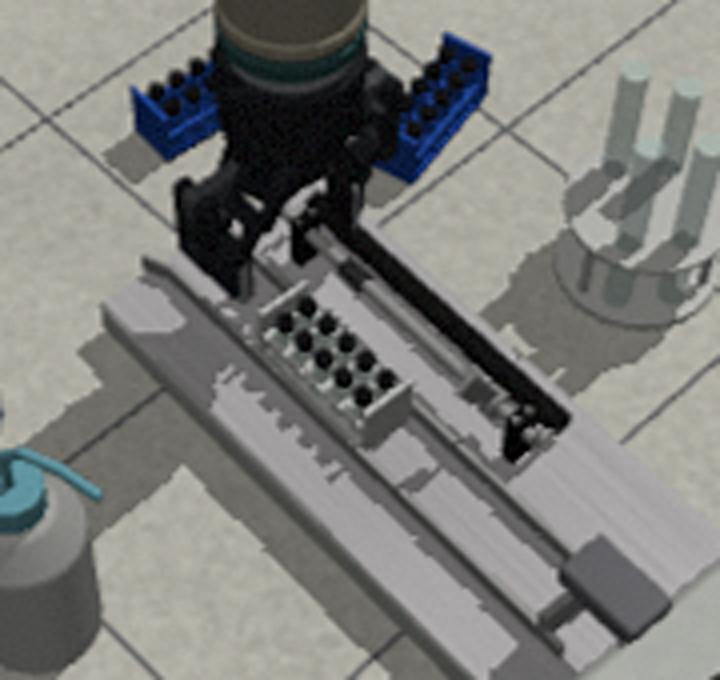

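The gate is at about 1.1 rad (bar top 20 mm above the floor, 4.8 N) and the blade is up. Now I'm pushing along the chute.

```bash
python3 -m creep '{"slide":[[0.05,-0.0024,0],[0.1,-0.0048,0],[0.15,-0.0072,0],[0.2,-0.0096,0],[0.25,-0.012,0],[0.3,-0.0144,0],[0.35,-0.0168,0],[0.4,-0.0192,0],[0.4,-0.0192,0]],"twist":[[0,0,0],[0,0,0],[0,0,0],[0,0,0],[0,0,0],[0,0,0],[0,0,0],[0,0,0],[0,0,0]],"fingers":[0.64,0.64,0.64,0.64,0.64,0.64,0.64,0.64,0.64]}'
python3 look.py h scene wrist; python3 m.py h 100,170,231,236
```

```text
clock: 6.9
position: [0.5216, 0.1066, 0.0043]
ee_rot: [-0.0, 1.0, -0.024, 0.002]
contact_force: [-0.9, 0.0, 3.4]
width: 0.0701
TCP feeder mm [-85.5  31.5 -25.7] rot [-0.      0.9997 -0.0242  0.0017] f [-0.9  0.   3.4] w 0.07010842957456184 t 6.9
100 [(165, -11, 77, 18), (168, -11, 74, 21), (171, -11, 73, 21), (174, -11, 71, 21), (177, -11, 70, 21), (180, -11, 69, 21), (183, -11, 68, 20), (186, -11, 66, 20), (189, -11, 65, 19), (192, -11, 64, 16), (195, -11, 63, 14), (288, -11, 19, 19), (292, -11, 17, 20), (296, -11, 16, 28), (300, -12, 15, 35), (304, -12, 13, 35), (308, -12, 12, 33), (312, -12, 10, 35), (316, -12, 8, 34), (320, -12, 7, 35), (324, -11, 2, 21), (328, -11, 0, 20), (332, -11, 0, 27), (336, -12, 0, 33), (340, -12, -2, 34), (344, -12, -3, 35), (348, -12, -5, 35), (352, -12, -7, 34), (356, -12, -8, 34), (360, -10, -18, 11)]
170 [(171, -44, 76, 19), (174, -44, 74, 20), (177, -44, 73, 22), (180, -44, 71, 21), (183, -44, 70, 21), (186, -44, 69, 20), (189, -44, 67, 20), (192, -44, 66, 20), (195, -44, 65, 18), (198, -45, 64, 15), (280, -46, 21, 12), (288, -44, 18, 20), (292, -44
[... 689 characters left out ...]
28, -70, 0, 35), (332, -70, -2, 35), (336, -70, -4, 35), (340, -70, -6, 36), (344, -70, -7, 36), (348, -70, -9, 36), (352, -70, -11, 36), (356, -70, -13, 36)]
236 [(177, -74, 72, 32), (180, -74, 70, 33), (183, -74, 69, 32), (186, -74, 67, 33), (189, -75, 66, 31), (192, -77, 67, 25), (195, -80, 66, 20), (198, -81, 65, 18), (201, -82, 64, 16), (288, -72, 19, 37), (292, -72, 17, 37), (296, -72, 15, 37), (300, -72, 13, 37), (304, -72, 11, 36), (308, -71, 10, 38), (312, -72, 7, 36), (316, -72, 6, 38), (320, -72, 4, 36), (324, -72, 2, 37), (328, -72, 0, 37), (332, -72, -2, 37), (336, -72, -3, 38), (340, -72, -5, 38), (344, -72, -7, 37), (348, -72, -9, 37), (352, -72, -11, 37), (356, -72, -13, 37)]
```

View pics/scene_h.png

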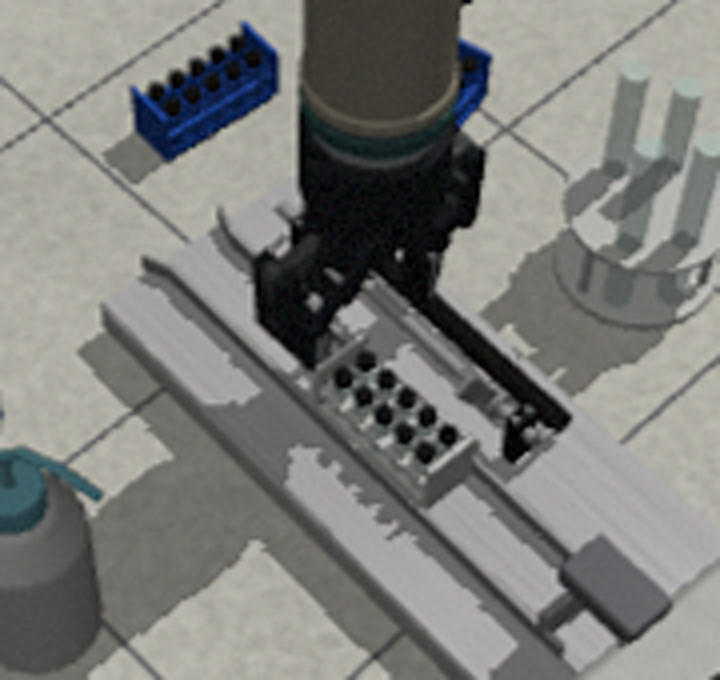

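View pics/wrist_h.png

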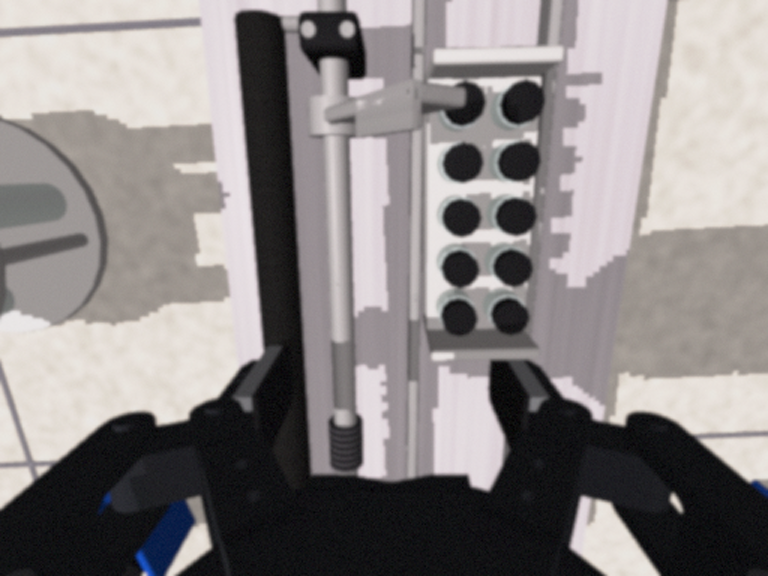

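Wrist view: the finger at (505,360) is on the rack's rear plate (y≈350). The raised blade at (440,95) hangs above and left of mid lane, with the rack passing under it. Continuing.

```bash
python3 -m creep '{"slide":[[0.05,-0.0024,-0.005],[0.1,-0.0048,-0.005],[0.15,-0.0072,-0.005],[0.2,-0.0096,-0.005],[0.25,-0.012,-0.005],[0.3,-0.0144,-0.005],[0.35,-0.0168,-0.005],[0.4,-0.0192,-0.005],[0.4,-0.0192,-0.005]],"twist":[[0,0,0],[0,0,0],[0,0,0],[0,0,0],[0,0,0],[0,0,0],[0,0,0],[0,0,0],[0,0,0]],"fingers":[0.64,0.64,0.64,0.64,0.64,0.64,0.64,0.64,0.64]}'
python3 look.py i scene wrist; python3 m.py i 170,231
```

```text
clock: 7.9
position: [0.5791, 0.1037, 0.0034]
ee_rot: [0.0, 1.0, -0.024, -0.0]
contact_force: [-2.9, -1.0, 4.9]
width: 0.0696
TCP feeder mm [-27.9  31.4 -26.6] rot [ 1.000e-04  9.997e-01 -2.400e-02 -1.000e-04] f [-2.9 -1.   4.9] w 0.06955571766194527 t 7.9
170 [(171, 13, 76, 17), (174, 14, 74, 19), (177, 14, 73, 18), (180, 14, 71, 20), (183, 14, 70, 20), (186, 14, 68, 20), (189, 14, 67, 18), (192, 14, 66, 18), (195, 13, 65, 16), (198, 13, 64, 14), (288, 14, 18, 20), (292, 14, 16, 21), (296, 16, 15, 29), (300, 17, 14, 33), (304, 17, 12, 35), (308, 17, 11, 36), (312, 17, 9, 35), (316, 16, 6, 28), (320, 14, 2, 21), (324, 14, 0, 21), (328, 15, 0, 26), (332, 16, -1, 29), (336, 16, -2, 32), (340, 17, -3, 36), (344, 17, -5, 35), (348, 17, -7, 36), (352, 14, -14, 19)]
231 [(177, -20, 76, 17), (180, -16, 72, 25), (183, -16, 70, 26), (186, -16, 69, 26), (189, -16, 67, 26), (192, -17, 66, 24), (195, -20, 66, 18), (198, -20, 65, 17), (201, -21, 64, 15), (280, -1, 24, 61), (284, 0, 23, 61), (288, 0, 21, 62), (292, 0, 20, 62), (296, 0, 19, 61), (300, -12, 13, 34), (304, -12, 11, 34), (308, -13, 9, 34), (312, -12, 7, 34), (316, -12, 5, 34), (320, -13, 3, 33), (324, -12, 2, 35), (328, -12, 0, 35), (332, -12, -2, 35), (336, -12, -4, 35), (340, -12, -6, 35), (344, -12, -8, 35), (348, -12, -9, 35), (352, -12, -11, 35), (356, -12, -13, 35)]
```

View pics/scene_i.png

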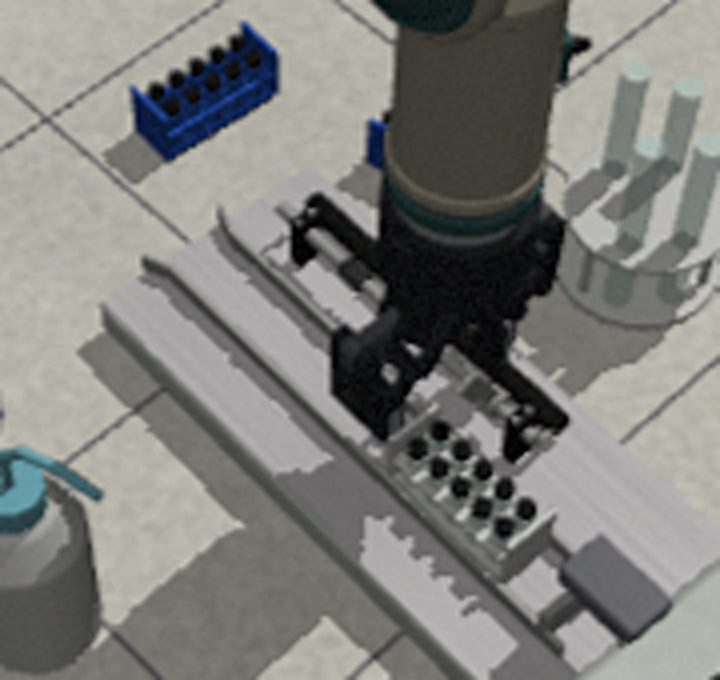

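View pics/wrist_i.png

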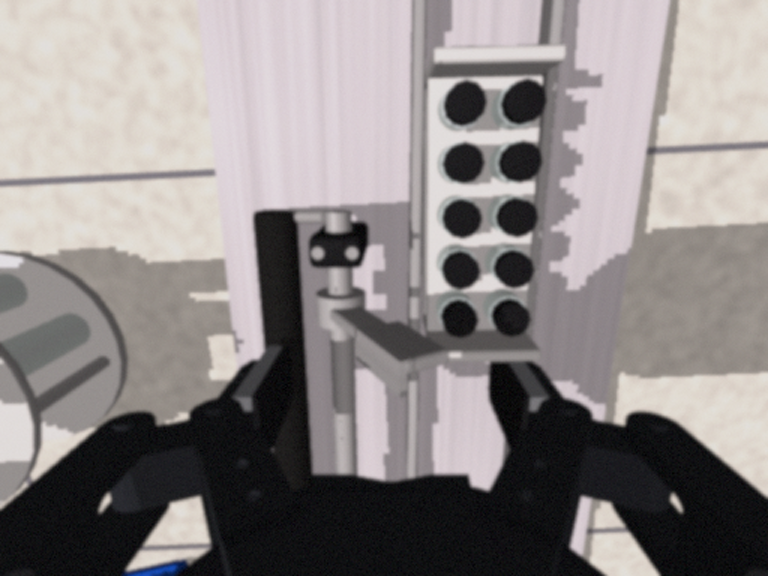

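Wrist view: the rack's rear plate at (485,350) is about to clear the gate plane. The blade tip at (450,350) is well left of the right finger (490+). About 30 mm remain, so I'm slowing down.

```bash
python3 -m creep '{"slide":[[0.04,-0.002,0],[0.08,-0.004,0],[0.12,-0.006,0],[0.15,-0.007,0],[0.17,-0.008,0],[0.17,-0.008,0]],"twist":[[0,0,0],[0,0,0],[0,0,0],[0,0,0],[0,0,0],[0,0,0]],"fingers":[0.64,0.64,0.64,0.64,0.64,0.64]}'
python3 look.py j wrist; python3 m.py j 150,226
```

```text
clock: 8.6
position: [0.6036, 0.1026, 0.0033]
ee_rot: [0.0, 1.0, -0.024, -0.001]
contact_force: [-3.8, -0.8, 4.9]
width: 0.0701
TCP feeder mm [ -3.4  31.4 -26.7] rot [ 1.000e-04  9.997e-01 -2.400e-02 -9.000e-04] f [-3.8 -0.8  4.9] w 0.07005042259689709 t 8.6
150 [(156, 66, 32, 155), (280, 47, 21, 11), (288, 48, 18, 19), (292, 48, 16, 20), (296, 50, 16, 31), (300, 50, 14, 35), (304, 50, 13, 34), (308, 50, 11, 35), (312, 50, 9, 34), (316, 50, 8, 35), (320, 50, 6, 34), (324, 48, 1, 20), (328, 49, -1, 22), (332, 50, 0, 30), (336, 50, -1, 35), (340, 50, -3, 34), (344, 50, -4, 35), (348, 50, -6, 35), (352, 50, -8, 35), (356, 50, -10, 34)]
226 [(177, 8, 76, 17), (180, 8, 74, 19), (183, 8, 72, 19), (186, 9, 70, 19), (189, 9, 69, 19), (192, 8, 67, 19), (195, 8, 66, 18), (198, 7, 65, 17), (201, 7, 63, 16), (288, 12, 18, 27), (292, 12, 16, 27), (296, 12, 14, 28), (300, 13, 12, 29), (304, 12, 10, 28), (308, 12, 8, 27), (312, 12, 6, 28), (316, 12, 4, 27), (320, 13, 2, 29), (324, 12, 0, 28), (328, 13, -2, 29), (332, 13, -3, 29), (336, 12, -5, 28), (340, 13, -7, 29), (344, 12, -9, 28), (348, 12, -11, 29), (352, 12, -13, 29)]
```

View pics/wrist_j.png

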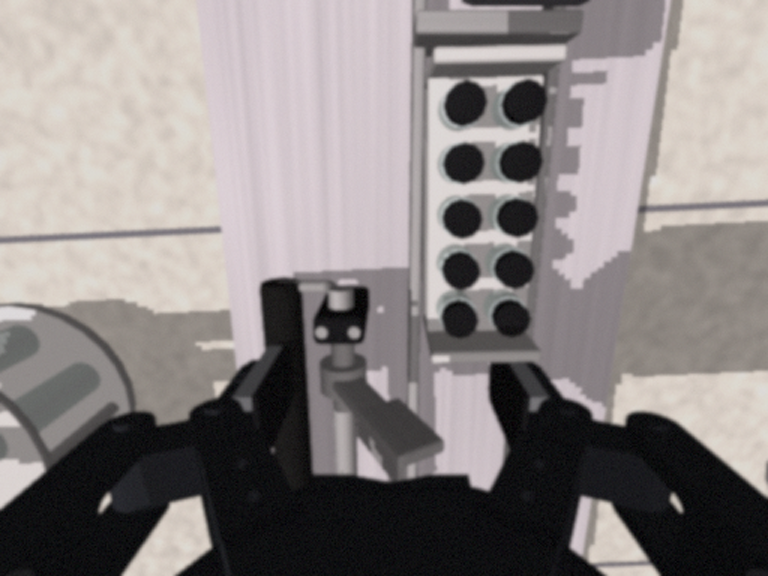

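```bash
python3 -m creep '{"slide":[[0.015,-0.0007,0],[0.03,-0.0014,0],[0.03,-0.0014,0]],"twist":[[0,0,0],[0,0,0],[0,0,0]],"fingers":[0.64,0.64,0.64]}'
python3 -m creep '{"slide":[[0.01,-0.0005,0],[0.013,-0.0006,0],[0.013,-0.0006,0]],"twist":[[0,0,0],[0,0,0],[0,0,0]],"fingers":[0.64,0.64,0.64]}'
python3 look.py k wrist; python3 m.py k 150,226
```

```text
clock: 8.95
position: [0.6082, 0.1024, 0.0032]
ee_rot: [0.0, 1.0, -0.024, -0.001]
contact_force: [-4.2, -0.3, 5.2]
width: 0.07
clock: 9.25
position: [0.609, 0.1023, 0.0032]
ee_rot: [0.0, 1.0, -0.024, -0.002]
contact_force: [-5.7, 1.0, 6.6]
width: 0.07
TCP feeder mm [  2.   31.5 -26.8] rot [ 0.      0.9997 -0.0242 -0.0017] f [-5.7  1.   6.6] w 0.07004026896078278 t 9.25
150 [(174, 72, 32, 154), (288, 54, 18, 20), (292, 54, 16, 20), (296, 55, 16, 30), (300, 56, 14, 35), (304, 56, 13, 35), (308, 56, 11, 34), (312, 56, 9, 35), (316, 56, 8, 34), (320, 56, 6, 34), (324, 54, 1, 19), (328, 54, -1, 22), (332, 55, -1, 30), (336, 56, -1, 35), (340, 56, -3, 35), (344, 56, -4, 35), (348, 56, -6, 35), (352, 56, -8, 36), (356, 56, -10, 34)]
226 [(177, 13, 76, 16), (180, 14, 74, 20), (183, 14, 72, 19), (186, 15, 70, 21), (189, 15, 68, 21), (192, 14, 67, 20), (195, 14, 66, 19), (198, 13, 65, 16), (201, 13, 63, 16), (288, 18, 18, 28), (292, 17, 16, 27), (296, 17, 14, 26), (300, 18, 12, 28), (304, 17, 10, 27), (308, 18, 8, 28), (312, 18, 6, 28), (316, 18, 4, 28), (320, 18, 2, 28), (324, 18, 0, 28), (328, 18, -2, 28), (332, 18, -3, 29), (336, 18, -5, 29), (340, 18, -7, 29), (344, 18, -10, 28), (348, 18, -11, 29), (352, 18, -13, 29)]
```

View pics/wrist_k.png

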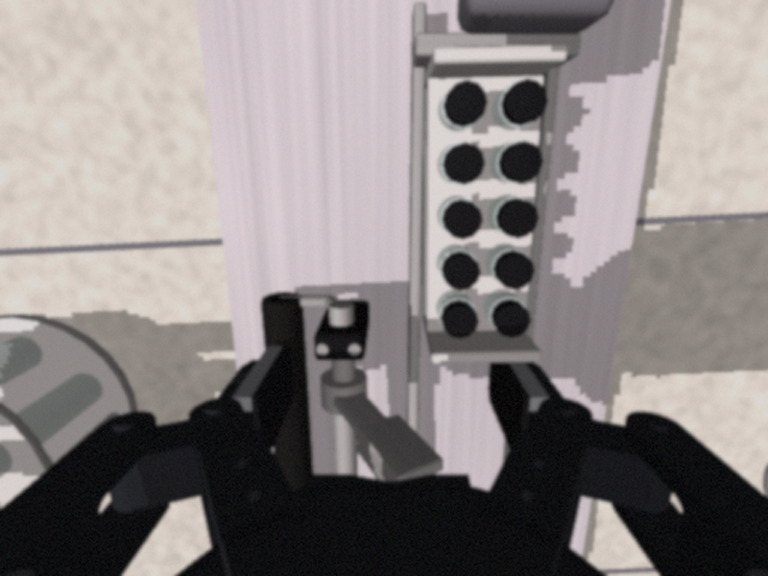

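```bash
python3 -m creep '{"slide":[[0.01,-0.0005,0],[0.02,-0.001,0],[0.02,-0.001,0]],"twist":[[0,0,0],[0,0,0],[0,0,0]],"fingers":[0.64,0.64,0.64]}'
python3 -m creep '{"slide":[[0.01,-0.0005,0],[0.02,-0.001,0],[0.02,-0.001,0]],"twist":[[0,0,0],[0,0,0],[0,0,0]],"fingers":[0.64,0.64,0.64]}'
python3 look.py l wrist; python3 m.py l 226
```

```text
clock: 9.6
position: [0.6087, 0.1023, 0.0032]
ee_rot: [0.0, 1.0, -0.024, -0.005]
contact_force: [-11.8, 0.7, 11.5]
width: 0.0701
clock: 9.9
position: [0.6085, 0.1023, 0.0031]
ee_rot: [0.0, 1.0, -0.025, -0.008]
contact_force: [-16.5, 1.8, 16.1]
width: 0.0701
TCP feeder mm [  1.5  31.4 -26.9] rot [ 1.000e-04  9.997e-01 -2.470e-02 -7.800e-03] f [-16.5   1.8  16.1] w 0.07008588336420753 t 9.9
226 [(177, 14, 76, 18), (180, 14, 74, 19), (183, 14, 72, 18), (186, 14, 70, 20), (189, 14, 69, 19), (192, 14, 67, 19), (195, 14, 66, 18), (198, 13, 65, 15), (201, 13, 63, 15), (288, 18, 18, 27), (292, 17, 16, 27), (296, 18, 14, 28), (300, 17, 12, 27), (304, 17, 10, 27), (308, 17, 8, 26), (312, 18, 6, 27), (316, 18, 4, 27), (320, 18, 2, 27), (324, 18, 0, 28), (328, 18, -2, 28), (332, 18, -4, 27), (336, 18, -6, 28), (340, 18, -7, 28), (344, 18, -10, 28), (348, 18, -12, 27), (352, 18, -13, 28)]
```

Firm stop: force rose to 16 N with no further motion, and the rear plate is at x_f≈17 mm. Backing off with the gate still held.

```bash
python3 -m creep '{"slide":[[-0.03,0.0014,0],[-0.06,0.003,0],[-0.1,0.0048,0],[-0.15,0.0072,0],[-0.2,0.0096,0],[-0.25,0.012,0],[-0.3,0.0144,0],[-0.35,0.0168,0],[-0.4,0.0192,0],[-0.4,0.0192,0]],"twist":[[0,0,0],[0,0,0],[0,0,0],[0,0,0],[0,0,0],[0,0,0],[0,0,0],[0,0,0],[0,0,0],[0,0,0]],"fingers":[0.64,0.64,0.64,0.64,0.64,0.64,0.64,0.64,0.64,0.64]}'
python3 look.py m wrist scene
```

```text
clock: 10.95
position: [0.5545, 0.1049, 0.0031]
ee_rot: [0.0, 1.0, -0.024, -0.002]
contact_force: [-0.3, 0.3, 4.7]
width: 0.0701
TCP feeder mm [-52.6  31.4 -26.9] rot [ 1.000e-04  9.997e-01 -2.380e-02 -1.600e-03] f [-0.3  0.3  4.7] w 0.07006198963469727 t 10.95
```

View pics/wrist_m.png

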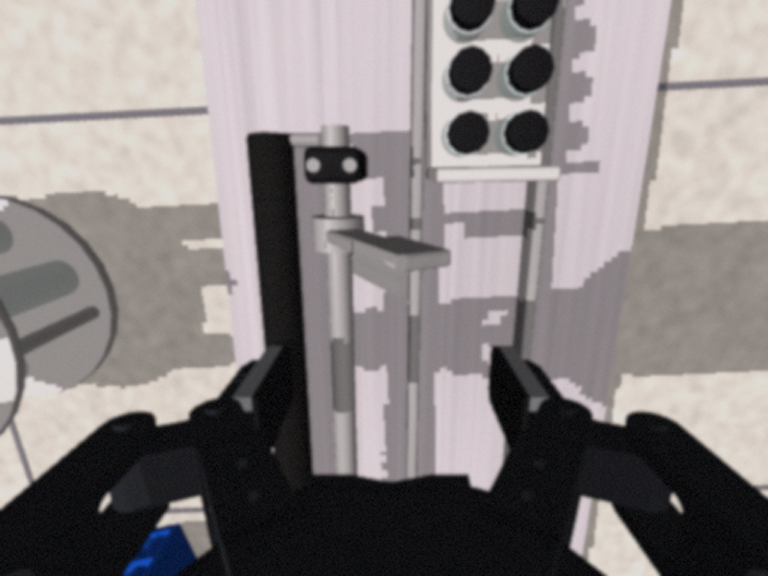

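View pics/scene_m.png

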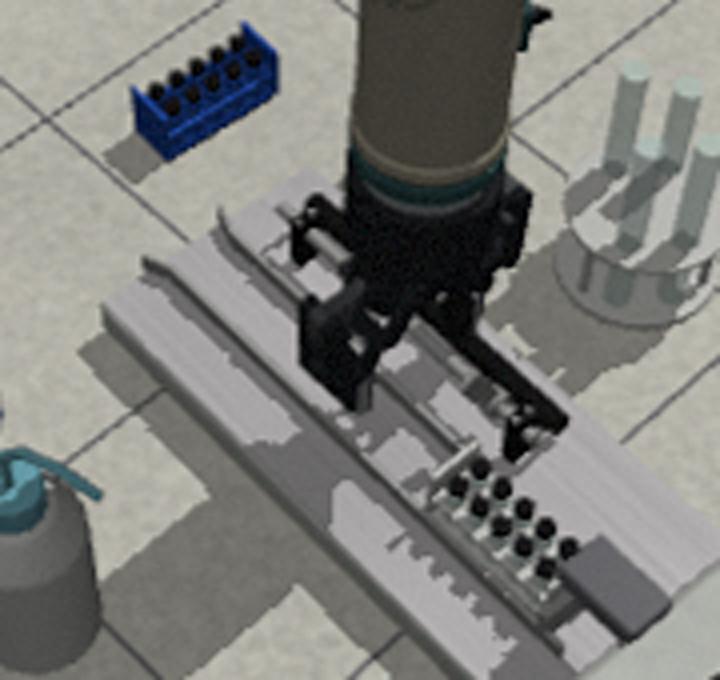

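Run:
```python
from h import *
yaw=-.048; c,s=np.cos(yaw),np.sin(yaw); o=np.array([.6055,.071])
def F(P): q=np.asarray(P)[...,:2]-o; return np.stack([q@[c,s],q@[-s,c],np.asarray(P)[...,2]-.03],-1)*1000
for n in("wrist","scene"):
    d=dict(np.load(f"/tmp/{n}_m.npz")); C=F(cloud(d)).reshape(-1,3)
    q=C[(abs(C[:,1])<15)&(C[:,2]>30)&(C[:,2]<42)&(C[:,0]>5)&(C[:,0]<130)]; print(n,np.percentile(q[:,0],[0,1,3,97,99,100]).round(1))
```

```text
wrist [13.8 13.9 14.6 56.7 57.2 58.7]
scene [ 12.4  13.   14.6  94.  100.  105.9]
```

Run:
```python
from h import *
yaw=-.048; c,s=np.cos(yaw),np.sin(yaw); o=np.array([.6055,.071])
def F(P): q=np.asarray(P)[...,:2]-o; return np.stack([q@[c,s],q@[-s,c],np.asarray(P)[...,2]-.03],-1)*1000
for k in "jlm":
    d=dict(np.load(f"/tmp/wrist_{k}.npz")); C=F(cloud(d)); u=int(round(500/1.5))
    print(k,[(v,*C[v,u].round(1)[[0,2]].tolist()) for v in range(100 if k=="m" else 205,125 if k=="m" else 242,2)])
    # black caps: rear-most cap centroid
    hsv=d["img"].max(2); m=(hsv<60)&(C[...,2]>30)&(C[...,2]<40)&(abs(C[...,1])<16)&(C[...,0]>0)
    n,l,st,ce=cv2.connectedComponentsWithStats(m.astype(np.uint8))
    print(sorted([(C[l==i].mean(0).round(1).tolist(),int(st[i,4])) for i in range(1,n) if st[i,4]>150])[:4])
```

```text
j [(205, 25.1, 33.8), (207, 24.5, 35.1), (209, 23.6, 35.1), (211, 22.5, 34.7), (213, 21.4, 34.5), (215, 20.9, 35.6), (217, 19.2, 33.9), (219, 18.7, 35.1), (221, 12.3, 21.7), (223, 12.5, 24.8), (225, 12.3, 26.8), (227, 12.0, 28.7), (229, 12.4, 32.1), (231, 12.4, 34.4), (233, 12.6, 37.0), (235, 11.5, 36.9), (237, 10.3, 36.3), (239, 9.2, 36.2), (241, 6.2, 32.2)]
[([21.6, 10.6, 34.8], 416), ([22.0, -5.1, 34.7], 440), ([37.1, 10.9, 34.9], 409), ([37.4, -4.8, 34.8], 439)]
l [(205, 30.9, 33.6), (207, 30.0, 33.7), (209, 29.9, 36.0), (211, 28.3, 34.5), (213, 27.4, 34.7), (215, 27.0, 36.0), (217, 25.7, 35.2), (219, 24.2, 34.0), (221, 23.8, 35.5), (223, 17.8, 23.7), (225, 17.6, 25.9), (227, 18.4, 30.0), (229, 17.8, 30.9), (231, 18.4, 34.6), (233, 17.7, 35.2), (235, 17.6, 37.2), (237, 16.0, 36.0), (239, 15.3, 36.6), (241, 14.5, 37.0)]
[([7.1, -3.7, 35.8], 152), ([27.2, 10.7, 34.8], 420), ([27.5, -5.1, 34.7], 442), ([42.7, 11.0, 34.9], 415)]
m [(100, 22.3, 18.6), (102, 21.4, 20.0), (104, 20.6, 19.3), (106, 19.7, 19.1), (108, 18.8, 21.0), (110, 17.9, 20.3), (112, 17.0, 37.1), (114, 16.2, 37.4), (116, 15.5, 38.4), (118, 14.6, 36.7), (120, 13.8, 36.8), (122, 11.8, -1.1), (124, 10.7, -0.3)]
[([26.2, 10.7, 35.0], 519), ([26.5, -5.0, 34.8], 571), ([41.4, 11.1, 34.9], 606), ([41.8, -4.7, 34.7], 663)]
```

Run:
```python
from h import *
yaw=-.048; c,s=np.cos(yaw),np.sin(yaw); o=np.array([.6055,.071])
def F(P): q=np.asarray(P)[...,:2]-o; return np.stack([q@[c,s],q@[-s,c],np.asarray(P)[...,2]-.03],-1)*1000
d=dict(np.load("/tmp/wrist_l.npz")); C=F(cloud(d))
for u in (300,333,360): print(u,[(v,*C[v,u].round(1)[[0,2]].tolist()) for v in range(14,60,2)])
d=dict(np.load("/tmp/wrist_j.npz")); C=F(cloud(d))
for u in (300,333): print(u,[(v,*C[v,u].round(1)[[0,2]].tolist()) for v in range(2,50,2)])
d=dict(np.load("/tmp/wrist_l.npz")); crop(d,250,0,420,70,4.5,"pics/stop_l.png")
d=dict(np.load("/tmp/scene_m.npz")); crop(d,290,190,380,260,7,"pics/stop_m.png")
```

```text
300 [(14, 117.5, -1.7), (16, 116.3, -0.3), (18, 115.4, -0.2), (20, 114.7, -0.8), (22, 107.0, 25.2), (24, 106.3, 25.2), (26, 105.8, 24.5), (28, 104.8, 25.2), (30, 104.1, 25.4), (32, 100.7, 36.6), (34, 100.0, 36.6), (36, 99.2, 37.2), (38, 98.6, 37.1), (40, 98.0, 36.6), (42, 97.5, 35.7), (44, 97.4, 32.8), (46, 97.8, 27.3), (48, 97.5, 24.6), (50, 97.4, 21.3), (52, 96.7, 20.7), (54, 96.1, 19.5), (56, 95.2, 20.4), (58, 93.1, 28.2)]
333 [(14, 101.0, 56.4), (16, 100.7, 55.4), (18, 100.7, 53.5), (20, 101.2, 49.7), (22, 100.6, 49.6), (24, 106.2, 25.6), (26, 105.2, 26.7), (28, 105.0, 24.6), (30, 101.5, 36.0), (32, 100.5, 37.5), (34, 100.0, 36.8), (36, 99.2, 37.3), (38, 98.5, 37.6), (40, 98.2, 35.7), (42, 97.9, 34.0), (44, 97.7, 31.2), (46, 97.7, 27.5), (48, 97.7, 23.7), (50, 97.7, 19.6), (52, 96.7, 20.8), (54, 95.9, 20.9), (56, 95.2, 19.9), (58, 94.4, 20.0)]
360 [(14, 101.0, 56.3), (16, 100.8, 55.3), (18, 100.8, 53.2), (20, 101.2, 49.5), (22, 100.8, 49.0), (24, 106.3, 25.1), (26, 105.7, 24.5), (28, 104.9, 24.8), (30, 101.3, 36.7), (32, 100.8, 36.3), (34, 100.2, 35.6), (36, 99.3, 36.7), (38, 98.
[... 384 characters left out ...]
, 101.8, 25.1), (24, 102.0, 21.5), (26, 102.2, 18.1), (28, 101.7, 16.8), (30, 102.1, 12.2), (32, 95.1, 37.0), (34, 94.3, 37.7), (36, 93.8, 36.8), (38, 93.3, 36.3), (40, 92.6, 36.1), (42, 92.0, 35.7), (44, 91.7, 33.8), (46, 92.0, 29.1), (48, 91.9, 25.8)]
333 [(2, 100.7, 49.9), (4, 116.8, -0.8), (6, 107.9, 24.1), (8, 107.3, 23.6), (10, 106.1, 25.3), (12, 105.0, 26.4), (14, 105.0, 24.1), (16, 104.0, 25.0), (18, 103.2, 25.2), (20, 102.3, 25.7), (22, 102.1, 23.8), (24, 101.9, 22.0), (26, 101.9, 19.2), (28, 101.9, 16.0), (30, 95.9, 36.8), (32, 95.0, 37.5), (34, 94.4, 37.1), (36, 93.9, 36.3), (38, 92.9, 37.9), (40, 92.5, 36.6), (42, 92.3, 34.4), (44, 92.5, 30.4), (46, 92.2, 27.8), (48, 92.5, 22.7)]
```

View pics/stop_l.png

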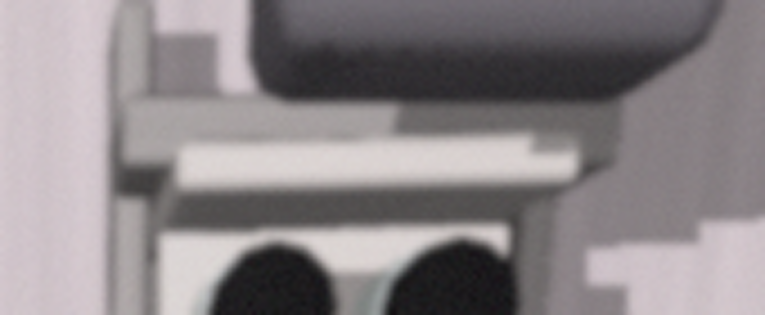

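View pics/stop_m.png

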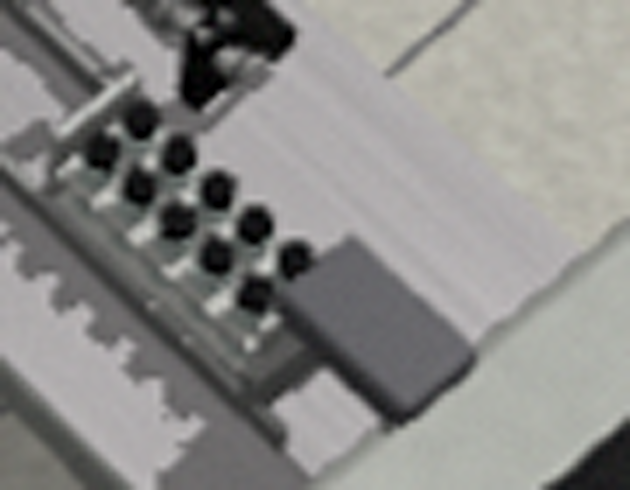

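In the wrist frame the stop's face is at x_f≈102, and the rack's front plate (inner face 97.7 + 4) is at ≈101.7, so the rack is home. Raising the fingers lets the gate shut.

```bash
python3 -m creep '{"slide":[[0,0,0.05],[0,0,0.1],[0,0,0.15],[0,0,0.2],[0,0,0.25],[0,0,0.35],[0,0,0.6],[0,0,0.9],[0,0,0.9]],"twist":[[0,0,0],[0,0,0],[0,0,0],[0,0,0],[0,0,0],[0,0,0],[0,0,0],[0,0,0],[0,0,0]],"fingers":[0.64,0.64,0.64,0.64,0.64,0.64,0.64,0.64,0.64]}'
python3 -m creep '{"slide":[[-0.2,0,0.2],[-0.5,0,0.4],[-0.8,0,0.5],[-1,0,0.5],[-1,0,0.5]],"twist":[[0,0,0],[0,0,0],[0,0,0],[0,0,0],[0,0,0]],"fingers":[0.64,0.64,0.64,0.64,0.64]}'
python3 look.py n wrist scene
```

```text
clock: 11.95
position: [0.5616, 0.1053, 0.1449]
ee_rot: [-0.001, 1.0, -0.024, 0.007]
contact_force: [0.1, -0.0, 0.3]
width: 0.0701
clock: 12.45
position: [0.4024, 0.105, 0.2139]
ee_rot: [-0.0, 1.0, -0.024, -0.001]
contact_force: [1.2, 0.4, -0.4]
width: 0.0702
TCP feeder mm [-204.5   24.2  183.9] rot [-1.000e-04  9.997e-01 -2.360e-02 -6.000e-04] f [ 1.2  0.4 -0.4] w 0.07019455628440303 t 12.45
```

View pics/wrist_n.png

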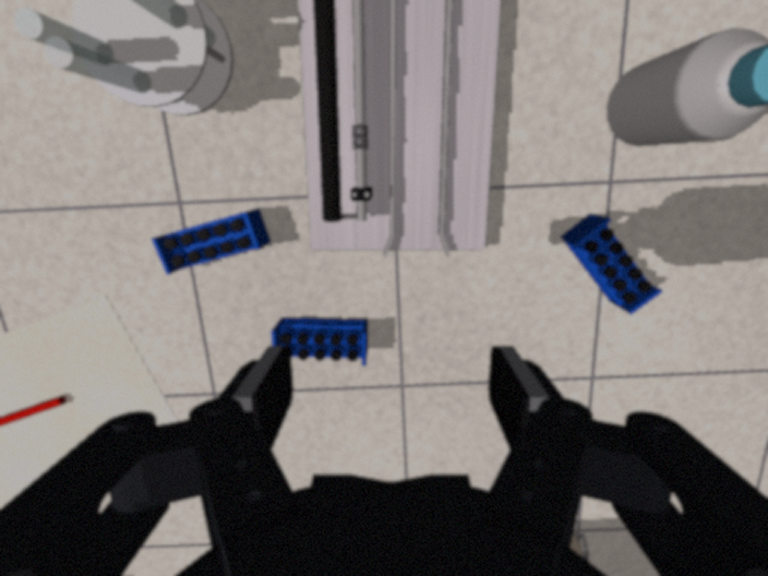

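View pics/scene_n.png

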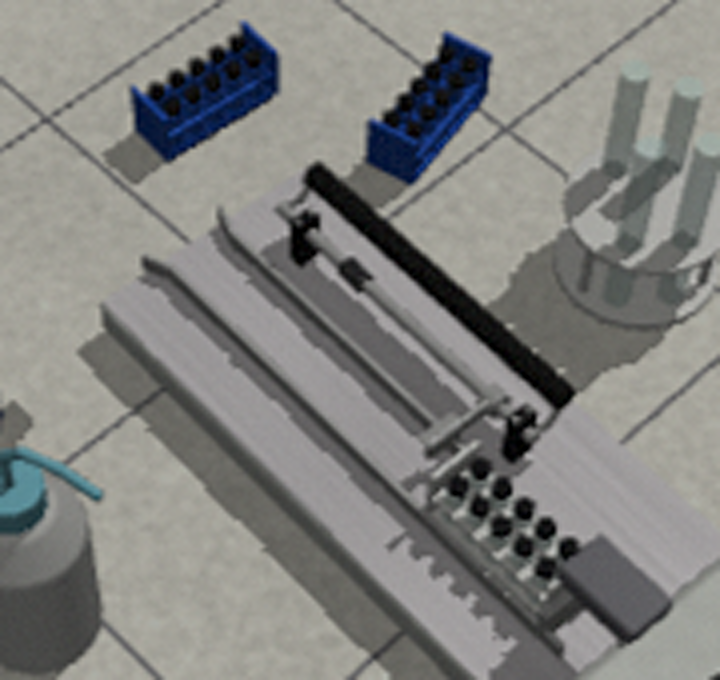

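The gate is shut behind the rack (blade at (455,425), rear plate at (455,465)). The bar is back up and the fingers are clear. I'll check the bystanders, settle, and hand in.

```bash
python3 -m creep '{"slide":[[0,0,0],[0,0,0],[0,0,0]],"twist":[[0,0,0],[0,0,0],[0,0,0]],"fingers":[0.64,0.64,0.64]}'
python3 - <<'E'
from h import *
yaw=-.048; c,s=np.cos(yaw),np.sin(yaw); o=np.array([.6055,.071])
def F(P): q=np.asarray(P)[...,:2]-o; return np.stack([q@[c,s],q@[-s,c],np.asarray(P)[...,2]-.03],-1)*1000
d=cam("scene"); C=F(cloud(d)).reshape(-1,3)
b=C[(C[:,0]>-150)&(C[:,0]<20)&(C[:,1]>60)&(C[:,1]<77)&(C[:,2]>10)]; print("bar top",np.percentile(b[:,2],95))
q=C[(abs(C[:,1])<15)&(C[:,2]>33)&(C[:,2]<42)&(C[:,0]>5)&(C[:,0]<130)]; print("rack rear",np.percentile(q[:,0],[1,3]))
o0=dict(np.load("/tmp/scene.npz")); diff=cv2.absdiff(d["img"],o0["img"]).max(2); 
print("bottle/flask/stand change",diff[205:255,180:215].mean(),diff[280:320,245:278].mean(),diff[110:165,330:368].mean())
from rig import order; print(order.sign_off())
E
```

```text
clock: 12.85
position: [0.4077, 0.1048, 0.2128]
ee_rot: [0.0, 1.0, -0.024, -0.001]
contact_force: [0.7, 0.1, -1.2]
width: 0.0702
bar top 50.743326777033246
rack rear [13.27684465 14.29584819]
bottle/flask/stand change 3.866857142857143 3.8643939393939393 4.020095693779904
the job is handed in; nothing more can be done
None
```

The rack is loaded and the gate is shut behind it; I handed the job in at about 13 s.

I pressed the bar with the left fingertip and held the gate at about 1.1 rad. The right finger pushed the white rack under the raised blade until it met the end stop. I then backed off with the gate still held, and lifted so it closed.

**Last checks:**
- **Rack home:** the push force rose from about 4 N to 16 N with no further motion. The rack's front measured 101.7 mm past the gate and the stop's face 102 mm. The rear end measured about 14 mm, against the 16 mm stated. The stop itself also read 2 mm short of its stated 104 mm, so this looks like calibration error rather than a gap.
- **Gate shut:** the last picture shows the blade down behind the rack. The bar top measured about 50 mm above the lane floor, against 47 mm stated.
- **Surroundings:** no visible change at the wash bottle, flask or tube stand. The fingers were clear of everything, and no contact between blade and rack was seen at any point.

**One disagreement:** the visible fingertips stood about 46 mm above the reported TCP. I used the camera and contact heights for the press instead.

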